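Gauge and sort stoneware lamp sleeves

TASK

Check the stoneware lamp sleeves on the bench: first slide the recorder's slider to stand level with its brass index, then slide every sleeve onto a gauge pin as far down as it will go and, with all of them on the pins, press the recessed record button fully with the tip of the stylus. Then sort by the result - sleeves that went fully down onto the gauge plate standing upright in the plywood ware tray, sleeves that stopped part way standing upright in the metal rework pan - put the stylus back upright in its holder, and push the slider back to its parked end. Leave the other things on the bench where they are.

Things in the scene. Friction and masses are not known exactly. Their poses are not given: they have to be found in the camera images.
- sleeve_a: white stoneware lamp sleeve, a plain upright tube 56 mm in outer diameter and 60 mm tall with a bore right through; origin at the centre of its lower end, z along the bore. Like all four sleeves from outside; its bore is either roomy (36 mm) or fired tight (28.5 mm), the gauge tells which. May be absent.
- sleeve_b: white stoneware lamp sleeve, a plain upright tube 56 mm in outer diameter and 60 mm tall with a bore right through; origin at the centre of its lower end, z along the bore. Like all four sleeves from outside; its bore is either roomy (36 mm) or fired tight (28.5 mm), the gauge tells which. May be absent.
- sleeve_c: white stoneware lamp sleeve, a plain upright tube 56 mm in outer diameter and 60 mm tall with a bore right through; origin at the centre of its lower end, z along the bore. Like all four sleeves from outside; its bore is either roomy (36 mm) or fired tight (28.5 mm), the gauge tells which. May be absent.
- sleeve_d: white stoneware lamp sleeve, a plain upright tube 56 mm in outer diameter and 60 mm tall with a bore right through; origin at the centre of its lower end, z along the bore. Like all four sleeves from outside; its bore is either roomy (36 mm) or fired tight (28.5 mm), the gauge tells which. May be absent.
- gauge: dark steel plate 80 x 250 x 12 mm; origin under its centre. Three equal upright pins 85 mm apart along its y: gauge part 32 mm in diameter, 30 mm tall, then a 5 mm cone, then a nose 21 mm in diameter, its top 52 mm above the plate. A roomy sleeve slides down to the plate; a tight one stops on the cone, its lower end about 32 mm above the plate.
- pin0 (a point): foot of gauge pin 0 on its axis, at the top of the gauge plate (12 mm above the table)
- pin1 (a point): foot of gauge pin 1 on its axis, at the top of the gauge plate (12 mm above the table)
- pin2 (a point): foot of gauge pin 2 on its axis, at the top of the gauge plate (12 mm above the table)
- recorder: grey recorder box 150 (x) x 210 (y) x 30 mm fixed on the table, with a slider track along y and a recessed button; origin under its centre. The track (14 mm high, 40 mm wide) is on the half nearer the robot, its centreline at x = -25 mm; the button at x = +45 mm, y = 0.
- slide (a joint): position of the slider along its track, m: 0 at the parked end (recorder -y), up to 0.12 at the +y end. Stays where it is left.
- slide_top (a point): centre of the top of the slider's black grip, a block 28 (x) x 20 (y) x 40 mm (tall) whose top is 84.5 mm above the table
- index: brass index pointer, 18 x 4 x 8 mm, on the recorder's top beside the track on the robot's side; it shows where along the track (recorder y) the grip's centre must stand. Origin under its centre, axes as the recorder's.
- record_button (a joint): travel of the record button, m: 0 up, 0.005 fully down; springs back; full travel takes about 5 N, counts as pressed from 0.0035
- button_top (a point): centre of the top of the white button, 16 mm in diameter, 5 mm below the rim of a black round collar with a 20 mm opening (rim 46 mm above the table)
- stylus: stylus standing upright in its holder: square wooden handle 22 x 22 mm and 90 mm long above a steel shank 9 mm in diameter and 40 mm long; origin at the tip of the shank, z up the handle (handle from z = 40 to 130 mm), x and y square to the handle's faces
- holder: dark wooden block 70 x 70 x 45 mm with a 17 mm hole through its middle; origin under its centre. The stylus's shank hangs in the hole with the handle resting on the block's top.
- ware_tray: plywood tray, 125 (x) x 220 (y) mm, rim 22 mm high, walls 7 mm, floor 7 mm or less; origin under its centre; for sleeves that pass
- rework_pan: bare metal pan, 125 (x) x 220 (y) mm, rim 22 mm high, walls and floor 3 mm; origin under its centre; for sleeves that are tight
- bowl: bystander: blue bowl 100 mm across, 50 high
- glaze_bottle: bystander: white bottle 56 mm across, 130 tall
- jar: bystander: green glass jar 70 mm across, 80 tall
- brush: bystander: glaze brush lying between the recorder and the robot
- rib: bystander: spatula lying between the gauge and the robot
- tea_cup: bystander: terracotta cup 72 mm across, 70 tall

How it is judged:
By the outcome, as a careful person would: the job done as asked, in the order asked, and still so for the second after the job is handed in, with the robot touching nothing.
Of sleeve_a, sleeve_b, sleeve_c, sleeve_d only 2 to 3 are there at a start; the rules pass over those that are not, and their reading is None.
At some moment in a run one of sleeve_a, sleeve_b, sleeve_c, sleeve_d may be knocked a few centimetres aside while the robot is not near it.
It also fails if it takes over 210 s, if anything falls off the work surface, if the arm or the gripper's body presses on something with over 40 N, if the wrist force passes 120 N, or if a joint passes its speed limit or range.

ROBOT

A 7-joint arm with a two-finger parallel gripper is mounted at the origin on the work surface. World frame = base frame: x ahead of the robot, y to its left, z up, the work surface at z = 0. Lengths are in m, angles in rad, forces in N, time in s.
With the tool pointing down it reaches from about 0.425 to 1.025 m from the base axis. Payload 3.6 kg.
Tool frame: the origin (TCP) lies on the centre line of the jaws, within the pads' length; the fingertips stand 19 mm ahead of it and the grasp point (between the pads) is the TCP; z points along the fingers, y is the line along which they close (so a half turn about z gives the same grasp; the last joint's range is limited). The gripper opens to 85 mm and grips with 20 to 120 N. Pads are 22 mm wide; open, the fingers measure 114 mm over their backs; the gripper's body (76 mm by 85 mm) begins 54 mm behind the grasp point. The pads swing forward as they close: fully open they stand 13 mm farther back than shut.
Start: joints at [1.232, 0.591, 0.048, 1.609, -0.033, 0.943, -0.034], TCP at [0.176, -0.703, 0.25] pointing down, gripper open.
Joint ranges: [-2.69, 2.69], [-0.47, 2.24], [-1.27, 1.36], [0.19, 2.51], [-1.53, 4.68], [0.08, 2.07], [-3.09, 3.09]. Speed limits (rad/s): [2.57, 2.57, 3.14, 3.14, 3.14, 3.14, 3.14].

INTERFACE

Orientations are given as a unit quaternion [w, x, y, z].
In Python, from bench import bot, eyes gives the robot as it stands.
- The arm moves only by the shell command python3 -m creep 'ROWS' [FORCE]. ROWS is JSON, a list of rows, each an object of numbers: "jaw": the closure, from -1 (fully open) to 1 (shut); "x", "y", "z": the shift along the tool's x, y, z in cm; "wx", "wy", "wz": the turn, a rotation vector about the tool's x, y, z in degrees. In form: [{"jaw": .., "x": .., "y": .., "z": .., "wx": .., "wy": .., "wz": ..}, ...]. A call has 1 to 20 rows; each row is the pose to reach, as a shift and turn from the pose commanded when the call began, along the tool's axes at that moment; what a row does not reach only later rows make up. A row lasts 1/12 s, in which the tool goes at most 41.7 mm and 7.16 degrees, less where a joint would pass 70% of its speed; a pose out of reach is approached as far as the arm can. A call with a gripper value outside its range is refused whole. The fingers move at their own pace and stop on an object; FORCE is the grip in N (left out, the last holds). Time passes only in rows, so rows that repeat a pose let the fingers close. It gives the time, the measured TCP pose, the force, the opening and the grip force at its end, in the units of the state.
- bot.get_state(): the state, without advancing time (a new reading comes with each control period).
- eyes.read_camera(name): name is "scene" or "top"; returns (picture, depth): 400x640x3 uint8, red, green, blue; 400x640 float32, m along the optical axis (not along the pixel's ray), 0 where there is no reading.
- eyes.get_calibration(name): a dict with "camera_matrix" (3x3 intrinsics, pixels), "rvec" (rotation vector, rad) and "tvec" (3), from world to camera coordinates, as OpenCV has them. Camera axes: x right, y down, z forward; pixel columns grow to the right and rows downward; lengths in m; the calibration is good to about 2 mm. A picture is of the moment at which its call begins. get_calibration takes no time and is no camera call.
- bot.close_job(): hands the job in; it is judged then, once.
The state is a dict: "t": time; "joint_positions": joint angles; "joint_velocities": joint speeds; "tau": joint torques, N m; "position": TCP position; "tcp_rot": TCP orientation; "force": force on the tool from outside, world axes, zero at the start; "torque": the same for the moment, N m; "width": finger opening in m; "finger_force": force on a finger pad.
Only numpy, scipy, OpenCV 4.12 (cv2) and the standard library are available. Lean on these libraries where they do the work, as an engineer would, in place of code of your own. Each camera call takes 0.05 s, during which the arm holds its last target. There are 200 camera calls.

## Working session

There is one attempt and no reset: what is moved stays moved. The work goes in short steps, Python scripts to look and compute and a shell command to move; the robot and the scene stay as the last step left them, time stands still between calls to the robot, and variables do not carry over. Pictures are saved under pics/ and viewed, at most 14 in all, crops included, and the job is handed in when it is done.

```bash
ls; mkdir -p pics; python3 - <<'E'
from bench import bot, eyes
import cv2,numpy as np
s=bot.get_state(); print({k:np.round(v,3).tolist() for k,v in s.items()})
for n in("scene","top"):
    p,d=eyes.read_camera(n); cv2.imwrite(f"pics/{n}0.png",p[:,:,::-1]); np.save(f"pics/{n}0.npy",d)
    c=eyes.get_calibration(n); print(n,c); R=cv2.Rodrigues(np.array(c['rvec']))[0]; print(-R.T@np.array(c['tvec']).ravel())
E
```

```text
pics
{'t': 0.0, 'joint_positions': [1.232, 0.592, 0.048, 1.61, -0.033, 0.943, -0.034], 'joint_velocities': [-0.001, 0.001, -0.001, -0.001, 0.001, -0.0, 0.001], 'tau': [0.0, -54.87, 1.547, -19.813, 0.009, 0.009, 0.0], 'position': [0.176, -0.703, 0.249], 'tcp_rot': [-0.001, 0.993, 0.122, -0.0], 'force': [0.209, 0.108, 0.075], 'torque': [0.056, -0.012, 0.035], 'finger_force': 0.0, 'width': 0.085}
scene {'camera_matrix': array([[424.0090738 ,   0.        , 322.41177333],
       [  0.        , 424.0090738 , 205.81770946],
       [  0.        ,   0.        ,   1.        ]]), 'rvec': array([ 2.31583022,  0.67351731, -0.28398188]), 'tvec': array([-0.42846711, -0.20056727,  1.51784535])}
[ 1.0108011  -0.75328032  0.9687702 ]
top {'camera_matrix': array([[386.95331172,   0.        , 319.66513447],
       [  0.        , 386.95331172, 203.26320503],
       [  0.        ,   0.        ,   1.        ]]), 'rvec': array([ 2.14246217, -2.17516265,  0.13626703]), 'tvec': array([-0.07923649,  0.53407336,  1.40033385])}
[ 0.3563002  -0.08226059  1.45558614]
```

View pics/top0.png

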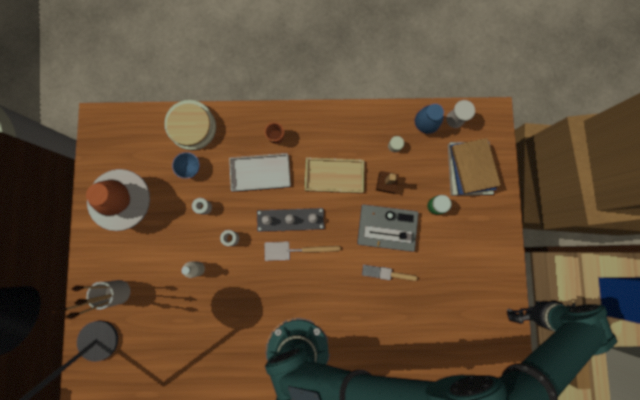

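View pics/scene0.png

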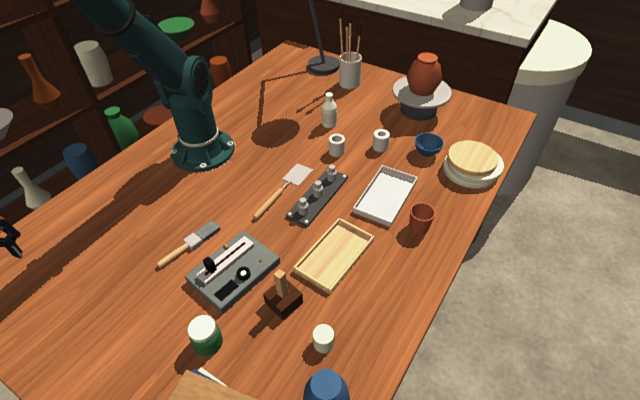

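Top view (image up = +x, left = +y): sleeves at about (201,206) and (229,238), and a possible third at (397,144). Gauge is at (291,219), recorder (389,228), holder (390,182), pan (260,172) and tray (335,175). I'll zoom in and measure.

```bash
cat > h.py <<'E'
from bench import bot, eyes
import cv2,numpy as np
def cloud(n,d):
    c=eyes.get_calibration(n);K=c['camera_matrix'];R=cv2.Rodrigues(c['rvec'])[0]
    v,u=np.mgrid[0:400,0:640]
    P=np.stack([(u-K[0,2])/K[0,0]*d,(v-K[1,2])/K[1,1]*d,d],-1)
    W=(P-c['tvec'].ravel())@R; W[d==0]=np.nan
    return W
def ray(n,u,v,z):
    c=eyes.get_calibration(n);K=c['camera_matrix'];R=cv2.Rodrigues(c['rvec'])[0]
    C=-R.T@c['tvec'].ravel(); r=R.T@np.array([(u-K[0,2])/K[0,0],(v-K[1,2])/K[1,1],1])
    return C+r*(z-C[2])/r[2]
E
python3 - <<'E'
from h import *
p=cv2.imread('pics/top0.png');q=cv2.imread('pics/scene0.png')
a=cv2.resize(p[120:290,180:450],None,fx=2.95,fy=2.95,interpolation=cv2.INTER_CUBIC);cv2.imwrite('pics/top0c.png',a)
b=cv2.resize(q[100:360,150:450],None,fx=2.3,fy=2.3,interpolation=cv2.INTER_CUBIC);cv2.imwrite('pics/scene0c.png',b)
W={n:cloud(n,np.load(f'pics/{n}0.npy')) for n in('top','scene')}
img={'top':p,'scene':q}
for n in W:
    m=W[n]; z=m[...,2]
    print(n,'table z',np.nanmedian(z[150:300,250:330]))
    # clusters above the table
    k=((z>.008)&(z<.2)&(m[...,0]>.25)&(m[...,0]<.95)&(abs(m[...,1])<.6)).astype(np.uint8)
    N,L,st,ce=cv2.connectedComponentsWithStats(k)
    for i in range(1,N):
        if st[i,4]<40: continue
        w=m[L==i]; h=np.percentile(w[:,2],95); t=w[w[:,2]>h-.006]
        r=cv2.minAreaRect((w[:,:2]*1000).astype(np.float32))
        print(st[i,:4],'h%.3f'%h,'topmean',t[:,:2].mean(0).round(3),'rect',np.round(r[0]),np.round(r[1]),round(r[2],1), img[n][L==i].mean(0).round())
E
```

```text
top table z 0.0015382927555889722
[165 100  51  50] h0.067 topmean [0.834 0.4  ] rect [843. 404.] [190. 180.] 48.2 [ 96. 132. 145.]
[446 102  14  24] h0.103 topmean [ 0.858 -0.592] rect [ 859. -590.] [21. 62.] 89.8 [ 92. 103. 107.]
[414 104  30  30] h0.143 topmean [ 0.839 -0.497] rect [ 832. -491.] [95. 81.] 34.4 [77. 63. 48.]
[265 123  19  21] h0.072 topmean [0.799 0.08 ] rect [798.  77.] [68. 67.] 2.9 [26. 46. 86.]
[388 137  15  15] h0.054 topmean [ 0.754 -0.376] rect [ 754. -377.] [48. 50.] 51.0 [119. 142. 140.]
[448 143  14  53] h0.080 topmean [ 0.695 -0.591] rect [ 658. -588.] [200.  24.] 0.4 [ 82.  96. 104.]
[172 152  27  27] h0.052 topmean [0.684 0.414] rect [681. 409.] [99. 96.] 62.8 [68. 57. 46.]
[229 153  58  11] h0.026 topmean [0.717 0.149] rect [716. 146.] [ 20. 218.] 7.5 [ 95. 108. 118.]
[230 156  60  35] h0.027 topmean [0.624 0.131] rect [652. 140.] [117. 221.] 4.2 [110. 121. 125.]
[305 158  59  35] h0.025 topmean [ 0.644 -0.144] rect [ 643. -143.] [220. 128.] 86.2 [ 90. 130. 148.]
[110 171  40  58] h0.192 topmean [0.547 0.589] rect [550. 560.] [ 80. 204.] 90.0 [69. 79.
[... 1983 characters left out ...]
157 220  64  48] h0.021 topmean [ 0.276 -0.327] rect [ 274. -341.] [199.  44.] 82.1 [130. 154. 173.]
[185 230  95  83] h0.047 topmean [ 0.426 -0.343] rect [ 441. -339.] [210. 153.] 81.8 [109. 119. 121.]
[263 269  40  50] h0.134 topmean [ 0.613 -0.343] rect [ 611. -342.] [72. 74.] 77.4 [37. 57. 87.]
[188 315  35  40] h0.082 topmean [ 0.523 -0.527] rect [ 525. -528.] [66. 66.] 16.7 [142. 163. 150.]
[313 324  21  28] h0.053 topmean [ 0.757 -0.38 ] rect [ 757. -380.] [48. 50.] 26.8 [180. 203. 205.]
[197 367  62  33] h0.079 topmean [ 0.689 -0.593] rect [ 646. -592.] [169.  18.] 1.4 [134. 172. 203.]
[303 368  47  32] h0.142 topmean [ 0.841 -0.5  ] rect [ 840. -498.] [95. 64.] 38.7 [128. 102.  75.]
```

View pics/top0c.png

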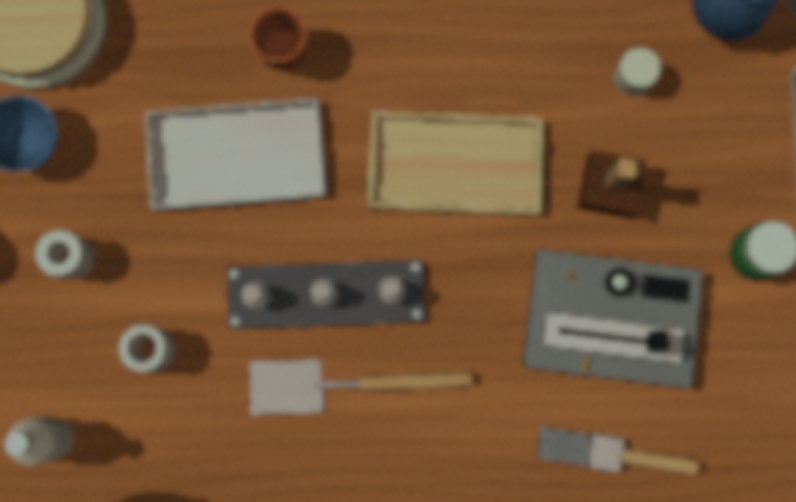

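View pics/scene0c.png

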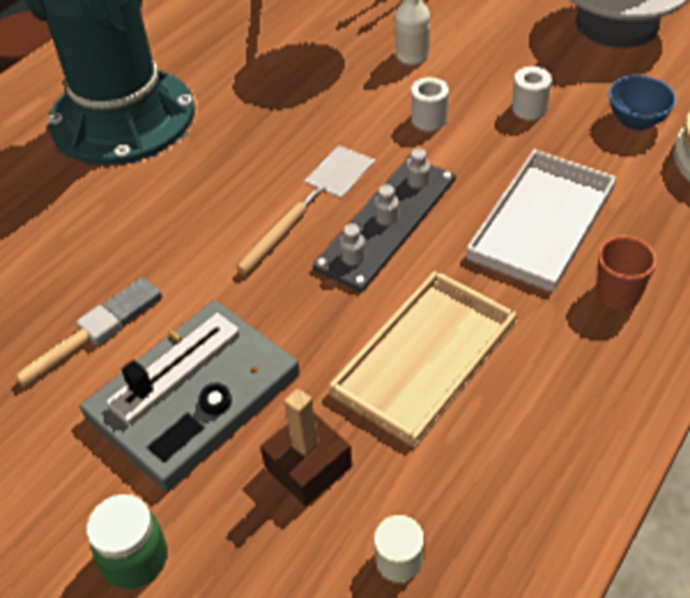

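Two sleeves are present, at about (0.530,0.348) and (0.411,0.243). The white thing at (0.755,-0.378) is 50 mm across with no bore, so it isn't a sleeve. The slider sits near the -y end, the index is at top-crop (585,363) and the button at (620,283). I'll measure these finely, with a helper for the moves.

```bash
cat >> h.py <<'E'
def to(x,y,z,close):
    """rows' shift (cm) and wz (deg) to world x,y,z with the jaws closing along world angle close (deg, mod 180)"""
    from scipy.spatial.transform import Rotation as Ro
    s=bot.get_state();q=np.array(s['tcp_rot']);R=Ro.from_quat(q[[1,2,3,0]]).as_matrix()
    d=R.T@(np.array([x,y,z])-s['position'])*100
    cur=np.degrees(np.arctan2(R[1,1],R[0,1])); e=(close-cur+90)%180-90
    t=R.T@np.cross(R[:,2],[0,0,-1])
    print('xyz',d.round(2),'wz',round(-e,1),'tilt deg',np.degrees(t).round(2),'pos',np.round(s['position'],4),'j7 %.2f'%s['joint_positions'][6],'F',np.round(s['force'],1),'w %.4f'%s['width'])
def look(n,save=None):
    p,d=eyes.read_camera(n)
    if save: cv2.imwrite('pics/'+save,p[:,:,::-1])
    return p[:,:,::-1],cloud(n,d)
E
python3 - <<'E'
from h import *
yaw=np.radians(-8);c0=np.array([.440,-.338])
for n in('top','scene'):
    p=cv2.imread(f'pics/{n}0.png').astype(float);m=cloud(n,np.load(f'pics/{n}0.npy'))
    z=m[...,2];x=m[...,0];y=m[...,1]
    loc=(m[...,:2]-c0)@np.array([[np.cos(yaw),-np.sin(yaw)],[np.sin(yaw),np.cos(yaw)]])
    ins=(abs(loc[...,0])<.085)&(abs(loc[...,1])<.115)&(z>.02)
    e=loc[ins]; f=m[ins][:,:2]
    r=cv2.minAreaRect((f*1000).astype(np.float32));print(n,'rec',r)
    g=ins&(z>.072)&(loc[...,0]<.01); print(' grip n',g.sum(),'world',m[g].mean(0).round(4),'loc',loc[g].mean(0).round(4),'range',loc[g].min(0).round(4),loc[g].max(0).round(4))
    sat=p[...,2]-p[...,0]; b=ins&(sat>30)&(abs(loc[...,0])<.065)&(abs(loc[...,1])<.095)
    N,L,st,ce=cv2.connectedComponentsWithStats(b.astype(np.uint8))
    for i in range(1,N):
        k=L==i; w=(sat-15).clip(0)[k]; pw=(m[k]*w[:,None]).sum(0)/w.sum(); pl=(loc[k]*w[:,None]).sum(0)/w.sum()
        print(' brass px',ce[i].round(1),st[i,4],'world',pw.round(4),'loc',pl.round(4))
    bt=ins&(p.min(-1)>(110 if n=='top' else 150))&(loc[...,0]>.02)&(loc[...,0]<.07)&(abs(loc[...,1])<.03)
    print(' button n',bt.sum(),m[bt].mean(0).round(4),loc[bt].mean(0).round(4))
    pm=(z>.055)&(abs(x-.477)<.03)&(abs(y-.024)<.11)
    N,L,st,ce=cv2.connectedComponentsWithStats(pm.astype(np.uint8))
    for i in range(1,N):
        if st[i,4]>5: print(' pin',m[L==i].mean(0).round(4),st[i,4])
    h=(abs(x-.611)<.05)&(abs(y+.341)<.05)
    t=h&(z>.126); print(' stylus top',m[t].mean(0).round(4),t.sum()); s=h&(z>.06);print(' handle rect',cv2.minAreaRect((m[s][:,:2]*1000).astype(np.float32)))
    b=h&(z>.03)&(z<.055); print(' block top',m[b].mean(0).round(4),cv2.minAreaRect((m[b][:,:2]*1000).astype(np.float32)))
to(.407,-.394,.16,82)
E
```

```text
top rec ((439.24493408203125, -336.66448974609375), (211.36990356445312, 150.17640686035156), 82.01036071777344)
 grip n 47 world [ 0.4077 -0.3797  0.0827] loc [-0.0262 -0.0458] range [-0.0395 -0.0562] [-0.0132 -0.037 ]
 brass px [373. 213.] 1 world [ 0.4937 -0.2839  0.0323] loc [0.0456 0.0611]
 brass px [378.2 242.3] 9 world [ 0.3854 -0.2992  0.0326] loc [-0.0595  0.0308]
 button n 14 [ 0.4836 -0.3431  0.04  ] [0.0439 0.001 ]
 pin [ 0.4778 -0.0587  0.0628] 26
 pin [0.4735 0.1095 0.0631] 28
 pin [0.4756 0.0251 0.0642] 27
 stylus top [ 0.6083 -0.3393  0.1335] 46
 handle rect ((608.8228149414062, -339.4857482910156), (21.827993392944336, 21.872766494750977), 88.0396728515625)
 block top [ 0.6056 -0.3361  0.0444] ((608.8384399414062, -339.713134765625), (70.37650299072266, 70.54447174072266), 77.79426574707031)
scene rec ((441.36199951171875, -339.0242919921875), (210.35411071777344, 152.67225646972656), 81.75479125976562)
 grip n 92 world [ 0.4121 -0.3852  0.0817] loc [-0.0211 -0.0507] range [-0.0367 -0.0592] [-0.0086 -0.0401]
 brass px [247. 238.] 1 world [ 0.4213 -0.2513  0.0428] loc
[... 1561 characters left out ...]
[ 0.3923 -0.4053  0.0445] loc [-0.0379 -0.0733]
 brass px [215.5 270.5] 2 world [ 0.4245 -0.3821  0.048 ] loc [-0.0092 -0.0459]
 button n 24 [ 0.4858 -0.3456  0.0417] [ 0.0464 -0.0012]
 pin [0.4767 0.1064 0.0624] 31
 pin [0.4788 0.0219 0.0628] 34
 pin [ 0.4802 -0.0627  0.0614] 42
 stylus top [ 0.6128 -0.3438  0.1334] 90
 handle rect ((611.665283203125, -342.4537048339844), (22.54123306274414, 23.012405395507812), 84.89250946044922)
 block top [ 0.6182 -0.3498  0.0437] ((611.05224609375, -341.8826599121094), (71.69245147705078, 73.6952133178711), 77.3658447265625)
xyz [ 29.94 -24.32   8.97] wz 22.0 tilt deg [-0.12  0.01  0.  ] pos [ 0.1756 -0.7027  0.2492] j7 -0.03 F [-1.   0.3 -0.3] w 0.0851
```

```bash
python3 -m creep '[{"jaw":-1,"x":29.9,"y":-24.3,"z":9,"wz":22},{"jaw":-1,"x":29.9,"y":-24.3,"z":9,"wz":22},{"jaw":-1,"x":29.9,"y":-24.3,"z":9,"wz":22},{"jaw":-1,"x":29.9,"y":-24.3,"z":9,"wz":22},{"jaw":-1,"x":29.9,"y":-24.3,"z":9,"wz":22},{"jaw":-1,"x":29.9,"y":-24.3,"z":9,"wz":22},{"jaw":-1,"x":29.9,"y":-24.3,"z":9,"wz":22},{"jaw":-1,"x":29.9,"y":-24.3,"z":9,"wz":22},{"jaw":-1,"x":29.9,"y":-24.3,"z":9,"wz":22},{"jaw":-1,"x":29.9,"y":-24.3,"z":9,"wz":22},{"jaw":-1,"x":29.9,"y":-24.3,"z":9,"wz":22},{"jaw":-1,"x":29.9,"y":-24.3,"z":9,"wz":22},{"jaw":-1,"x":29.9,"y":-24.3,"z":9,"wz":22},{"jaw":-1,"x":29.9,"y":-24.3,"z":9,"wz":22}]' 40
python3 -c "
from h import *
to(.4088,-.3818,.070,82)"
```

```text
xyz [ 30.41 -25.44  17.97] wz 22.0 tilt deg [-0.12  0.01  0.  ] pos [ 0.1756 -0.7027  0.2492] j7 -0.03 F [-1.   0.3 -0.3] w 0.0851invalid input
```

```bash
python3 -m creep '[{"jaw":-1,"x":3,"y":-2.4,"z":0.9,"wx":0,"wy":0,"wz":2}]' 40; echo; python3 -m creep '[{"jaw":-1,"x":3,"y":-2.4,"z":0.9}]'; python3 -c "
from h import *
to(.4088,-.3818,.16,82)"
```

```text
t: 0.18
position: [0.1911, -0.6798, 0.2426]
tcp_rot: [0.005, 0.995, 0.099, -0.003]
force: [-1.5, -1.3, 0.2]
width: 0.0853
finger_force: 0.0

xyz [ 27.27 -24.99   7.88] wz 19.4 tilt deg [ 0.49  0.36 -0.  ] pos [ 0.1911 -0.6798  0.2426] j7 -0.11 F [-1.5 -1.3  0.2] w 0.0853invalid input
```

```bash
python3 -m creep '[{"jaw":-1,"x":26.5,"y":-24.2,"z":8,"wx":0,"wy":0,"wz":20},{"jaw":-1,"x":26.5,"y":-24.2,"z":8,"wx":0,"wy":0,"wz":20},{"jaw":-1,"x":26.5,"y":-24.2,"z":8,"wx":0,"wy":0,"wz":20},{"jaw":-1,"x":26.5,"y":-24.2,"z":8,"wx":0,"wy":0,"wz":20},{"jaw":-1,"x":26.5,"y":-24.2,"z":8,"wx":0,"wy":0,"wz":20},{"jaw":-1,"x":26.5,"y":-24.2,"z":8,"wx":0,"wy":0,"wz":20},{"jaw":-1,"x":26.5,"y":-24.2,"z":8,"wx":0,"wy":0,"wz":20},{"jaw":-1,"x":26.5,"y":-24.2,"z":8,"wx":0,"wy":0,"wz":20},{"jaw":-1,"x":26.5,"y":-24.2,"z":8,"wx":0,"wy":0,"wz":20},{"jaw":-1,"x":26.5,"y":-24.2,"z":8,"wx":0,"wy":0,"wz":20},{"jaw":-1,"x":26.5,"y":-24.2,"z":8,"wx":0,"wy":0,"wz":20},{"jaw":-1,"x":26.5,"y":-24.2,"z":8,"wx":0,"wy":0,"wz":20},{"jaw":-1,"x":26.5,"y":-24.2,"z":8,"wx":0,"wy":0,"wz":20},{"jaw":-1,"x":26.5,"y":-24.2,"z":8,"wx":0,"wy":0,"wz":20},{"jaw":-1,"x":26.5,"y":-24.2,"z":8,"wx":0,"wy":0,"wz":20}]' 40
python3 -c "
from h import *
to(.4088,-.3818,.070,82)"
```

```text
t: 1.43
position: [0.4067, -0.3825, 0.1616]
tcp_rot: [0.0, 0.997, -0.071, 0.0]
force: [0.2, -0.2, 0.1]
width: 0.085
finger_force: 0.0
xyz [ 0.19 -0.1   9.16] wz -0.1 tilt deg [ 0.05 -0.01  0.  ] pos [ 0.4067 -0.3825  0.1616] j7 -0.92 F [ 0.2 -0.2  0.1] w 0.0850
```

```bash
python3 -m creep '[{"jaw":-1,"x":0.2,"y":-0.1,"z":4,"wx":0,"wy":0,"wz":0},{"jaw":-1,"x":0.2,"y":-0.1,"z":7,"wx":0,"wy":0,"wz":0},{"jaw":-1,"x":0.2,"y":-0.1,"z":9.1,"wx":0,"wy":0,"wz":0},{"jaw":-1,"x":0.2,"y":-0.1,"z":9.1,"wx":0,"wy":0,"wz":0},{"jaw":-1,"x":0.2,"y":-0.1,"z":9.1,"wx":0,"wy":0,"wz":0},{"jaw":1,"x":0.2,"y":-0.1,"z":9.1,"wx":0,"wy":0,"wz":0},{"jaw":1,"x":0.2,"y":-0.1,"z":9.1,"wx":0,"wy":0,"wz":0},{"jaw":1,"x":0.2,"y":-0.1,"z":9.1,"wx":0,"wy":0,"wz":0},{"jaw":1,"x":0.2,"y":-0.1,"z":9.1,"wx":0,"wy":0,"wz":0},{"jaw":1,"x":0.2,"y":-0.1,"z":9.1,"wx":0,"wy":0,"wz":0},{"jaw":1,"x":0.2,"y":-0.1,"z":9.1,"wx":0,"wy":0,"wz":0},{"jaw":1,"x":0.2,"y":-0.1,"z":9.1,"wx":0,"wy":0,"wz":0},{"jaw":1,"x":0.2,"y":-0.1,"z":9.1,"wx":0,"wy":0,"wz":0}]' 30
python3 -c "
from h import *
to(.4198,-.3046,.070,82)"
```

```text
t: 2.52
position: [0.4103, -0.3808, 0.0712]
tcp_rot: [0.0, 0.998, -0.07, 0.001]
force: [-1.0, 0.2, 5.8]
width: 0.0195
finger_force: 34.8
xyz [-0.12 -7.68  0.11] wz 0.0 tilt deg [ 0.05 -0.07 -0.  ] pos [ 0.4103 -0.3808  0.0712] j7 -0.90 F [-1.   0.2  5.8] w 0.0195
```

```bash
python3 -m creep '[{"jaw":1,"x":0,"y":-2,"z":-0.1,"wx":0,"wy":0,"wz":0},{"jaw":1,"x":0,"y":-4,"z":-0.1,"wx":0,"wy":0,"wz":0},{"jaw":1,"x":0,"y":-6,"z":-0.1,"wx":0,"wy":0,"wz":0},{"jaw":1,"x":0,"y":-7.7,"z":-0.1,"wx":0,"wy":0,"wz":0},{"jaw":1,"x":0,"y":-7.7,"z":-0.1,"wx":0,"wy":0,"wz":0},{"jaw":1,"x":0,"y":-7.7,"z":-0.1,"wx":0,"wy":0,"wz":0},{"jaw":1,"x":0,"y":-7.7,"z":-0.1,"wx":0,"wy":0,"wz":0},{"jaw":1,"x":0,"y":-7.7,"z":-0.1,"wx":0,"wy":0,"wz":0}]' 30
python3 -c "
from h import *
to(.4198,-.3046,.070,82)"
python3 -m creep '[{"jaw":-1,"x":0,"y":0,"z":0,"wx":0,"wy":0,"wz":0},{"jaw":-1,"x":0,"y":0,"z":0,"wx":0,"wy":0,"wz":0},{"jaw":-1,"x":0,"y":0,"z":0,"wx":0,"wy":0,"wz":0},{"jaw":-1,"x":0,"y":0,"z":0,"wx":0,"wy":0,"wz":0},{"jaw":-1,"x":0,"y":0,"z":0,"wx":0,"wy":0,"wz":0},{"jaw":-1,"x":0,"y":0,"z":-4,"wx":0,"wy":0,"wz":0},{"jaw":-1,"x":0,"y":0,"z":-8,"wx":0,"wy":0,"wz":0},{"jaw":-1,"x":0,"y":-4,"z":-12,"wx":0,"wy":0,"wz":0},{"jaw":-1,"x":0,"y":-8,"z":-12,"wx":0,"wy":0,"wz":0},{"jaw":-1,"x":0,"y":-12,"z":-12,"wx":0,"wy":0,"wz":0},{"jaw":-1,"x":0,"y":-16,"z":-12,"wx":0,"wy":0,"wz":0},{"jaw":-1,"x":0,"y":-20,"z":-12,"wx":0,"wy":0,"wz":0},{"jaw":-1,"x":0,"y":-20,"z":-12,"wx":0,"wy":0,"wz":0},{"jaw":-1,"x":0,"y":-20,"z":-12,"wx":0,"wy":0,"wz":0}]' 30
cat >> h.py <<'E'
def recorder():
    yaw=np.radians(-8.1)
    for n,c0 in(('top',(.4392,-.3367)),('scene',(.4414,-.3390))):
        p,m=look(n,None);sat=p[...,2].astype(float)-p[...,0];z=m[...,2]
        loc=(m[...,:2]-np.array(c0))@np.array([[np.cos(yaw),-np.sin(yaw)],[np.sin(yaw),np.cos(yaw)]])
        g=(z>.06)&(z<.1)&(abs(loc[...,0]+.025)<.03)&(abs(loc[...,1])<.115)
        t=g&(z>.075)
        b=(abs(loc[...,0]+.06)<.012)&(abs(loc[...,1]-.03)<.02)&(z>.02)&(z<.05)
        w=(sat-20).clip(0)*b
        print(n,'grip',g.sum(),np.nanpercentile(loc[t],[2,50,98],axis=0).round(4)[:,1],'index y',((loc[...,1]*w)[b].sum()/w.sum()).round(4))
def sleeves():
    for n in('top','scene'):
        _,m=look(n);z=m[...,2]
        k=((z>.045)&(z<.12)&(m[...,0]>.35)&(m[...,0]<.75)&(m[...,1]<.5)&(m[...,1]>-.27)).astype(np.uint8)
        N,L,st,ce=cv2.connectedComponentsWithStats(k)
        for i in range(1,N):
            if st[i,4]>30:
                w=m[L==i];h=np.percentile(w[:,2],95);t=w[w[:,2]>h-.006]
                r=cv2.minEnclosingCircle((t[:,:2]*1000).astype(np.float32))
                print(n,'h%.3f'%h,t[:,:2].mean(0).round(4),'circ',np.round(r[0],1),round(r[1],1))
E
python3 - <<'E'
from h import *
recorder();sleeves();to(.411,.2425,.15,90)
p,m=look('top');q,m2=look('scene')
a=cv2.resize(p[195:260,350:430],(400,325),interpolation=cv2.INTER_CUBIC);b=cv2.resize(q[215:315,180:285],(400,381),interpolation=cv2.INTER_CUBIC)
cv2.imwrite('pics/rec1.png',np.hstack([cv2.copyMakeBorder(a,0,56,0,0,0),b]))
E
```

```text
t: 3.18
position: [0.4211, -0.3049, 0.0712]
tcp_rot: [0.0, 0.998, -0.07, 0.001]
force: [2.9, 0.3, -3.6]
width: 0.0197
finger_force: 33.6
xyz [-0.14 -0.01  0.12] wz -0.0 tilt deg [ 0.03 -0.07 -0.  ] pos [ 0.4211 -0.3049  0.0712] j7 -1.00 F [ 2.9  0.3 -3.6] w 0.0197
t: 4.35
position: [0.4486, -0.1024, 0.1914]
tcp_rot: [-0.001, 0.998, -0.066, -0.0]
force: [-0.3, -0.7, -0.2]
width: 0.0855
finger_force: 0.0
top grip 48 [0.0229 0.0323 0.041 ] index y 0.0301
scene grip 116 [0.0213 0.0294 0.0396] index y 0.0289
top h0.055 [0.6808 0.408 ] circ [680.3 407.6] 50.2
top h0.064 [0.5281 0.3496] circ [528.1 349.3] 27.8
top h0.068 [0.4759 0.0249] circ [475.7  25.4] 9.9
top h0.068 [0.4743 0.111 ] circ [473.9 111.3] 9.1
top h0.063 [0.4076 0.2454] circ [409.5 245.2] 27.9
scene h0.062 [0.5304 0.3466] circ [528.3 347. ] 29.4
scene h0.054 [0.6838 0.4018] circ [681.5 404.6] 50.7
scene h0.062 [0.4128 0.2416] circ [410.7 243. ] 29.5
scene h0.064 [0.4764 0.1072] circ [475.9 107.3] 10.8
scene h0.065 [0.478  0.0228] circ [477.3  22.9] 10.9
scene h0.065 [ 0.4803 -0.0628] circ [479.9 -62.3] 10.9
xyz [ -8.63 -34.16   4.1 ] wz -8.2 tilt deg [ 0.05  0.01 -0.  ] pos [ 0.4479 -0.1079  0.1913] j7 -1.44 F [-0.2  0.1  0.5] w 0.0847
```

View pics/rec1.png

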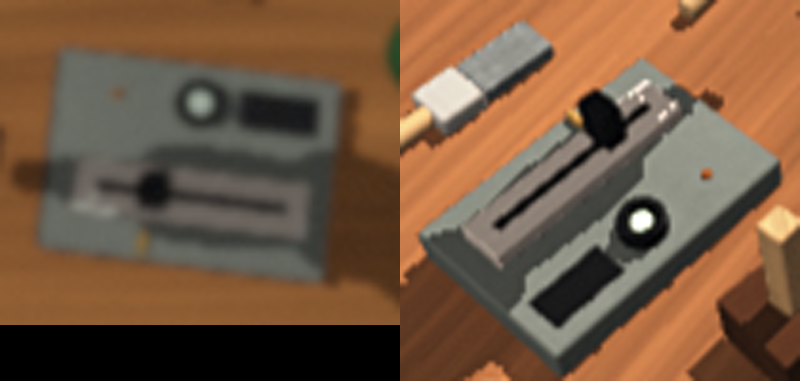

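Slider stands within about 1 mm of the index: it is beside the grip in both crops, (143,242) vs (153,190) and (575,115) vs (600,120). Next, the nearer sleeve.

```bash
python3 -m creep '[{"jaw":-1,"x":-3,"y":-3,"z":1,"wx":0,"wy":0,"wz":-7},{"jaw":-1,"x":-6,"y":-6,"z":2,"wx":0,"wy":0,"wz":-14},{"jaw":-1,"x":-8.6,"y":-9,"z":4.1,"wx":0,"wy":0,"wz":-21},{"jaw":-1,"x":-8.6,"y":-12,"z":4.1,"wx":0,"wy":0,"wz":-28},{"jaw":-1,"x":-8.6,"y":-15,"z":4.1,"wx":0,"wy":0,"wz":-35},{"jaw":-1,"x":-8.6,"y":-18,"z":4.1,"wx":0,"wy":0,"wz":-42},{"jaw":-1,"x":-8.6,"y":-21,"z":4.1,"wx":0,"wy":0,"wz":-49},{"jaw":-1,"x":-8.6,"y":-24,"z":4.1,"wx":0,"wy":0,"wz":-56},{"jaw":-1,"x":-8.6,"y":-27,"z":4.1,"wx":0,"wy":0,"wz":-63},{"jaw":-1,"x":-8.6,"y":-30,"z":4.1,"wx":0,"wy":0,"wz":-70},{"jaw":-1,"x":-8.6,"y":-33,"z":4.1,"wx":0,"wy":0,"wz":-77},{"jaw":-1,"x":-8.6,"y":-34.3,"z":4.1,"wx":0,"wy":0,"wz":-84},{"jaw":-1,"x":-8.6,"y":-34.3,"z":4.1,"wx":0,"wy":0,"wz":-91},{"jaw":-1,"x":-8.6,"y":-34.3,"z":4.1,"wx":0,"wy":0,"wz":-99},{"jaw":-1,"x":-8.6,"y":-34.3,"z":4.1,"wx":0,"wy":0,"wz":-99},{"jaw":-1,"x":-8.6,"y":-34.3,"z":4.1,"wx":0,"wy":0,"wz":-99}]' 30
python3 -c "
from h import *
to(.410,.244,.042,1.3)"
```

```text
t: 5.98
position: [0.4114, 0.2445, 0.1501]
tcp_rot: [-0.0, 0.703, 0.712, -0.0]
force: [0.2, 0.6, -0.3]
width: 0.0852
finger_force: 0.0
xyz [-0.04 -0.13 10.81] wz -0.6 tilt deg [-0.02  0.02 -0.  ] pos [0.4114 0.2445 0.1501] j7 -0.90 F [ 0.2  0.6 -0.3] w 0.0852
```

```bash
python3 -m creep '[{"jaw":-1,"x":0,"y":-0.1,"z":4,"wx":0,"wy":0,"wz":-0.6},{"jaw":-1,"x":0,"y":-0.1,"z":8,"wx":0,"wy":0,"wz":-0.6},{"jaw":-1,"x":0,"y":-0.1,"z":10.8,"wx":0,"wy":0,"wz":-0.6},{"jaw":-1,"x":0,"y":-0.1,"z":10.8,"wx":0,"wy":0,"wz":-0.6},{"jaw":1,"x":0,"y":-0.1,"z":10.8,"wx":0,"wy":0,"wz":-0.6},{"jaw":1,"x":0,"y":-0.1,"z":10.8,"wx":0,"wy":0,"wz":-0.6},{"jaw":1,"x":0,"y":-0.1,"z":10.8,"wx":0,"wy":0,"wz":-0.6},{"jaw":1,"x":0,"y":-0.1,"z":10.8,"wx":0,"wy":0,"wz":-0.6},{"jaw":1,"x":0,"y":-0.1,"z":10.8,"wx":0,"wy":0,"wz":-0.6},{"jaw":1,"x":0,"y":-0.1,"z":10.8,"wx":0,"wy":0,"wz":-0.6},{"jaw":1,"x":0,"y":-0.1,"z":8,"wx":0,"wy":0,"wz":-0.6},{"jaw":1,"x":0,"y":-0.1,"z":4,"wx":0,"wy":0,"wz":-0.6},{"jaw":1,"x":0,"y":-0.1,"z":1.5,"wx":0,"wy":0,"wz":-0.6},{"jaw":1,"x":0,"y":-0.1,"z":1.5,"wx":0,"wy":0,"wz":-0.6},{"jaw":1,"x":0,"y":-0.1,"z":1.5,"wx":0,"wy":0,"wz":-0.6}]' 40
python3 -c "
from h import *
to(.4748,.1093,.135,1.3)"
```

```text
t: 7.23
position: [0.4108, 0.246, 0.1372]
tcp_rot: [0.001, 0.697, 0.717, 0.002]
force: [0.2, -0.8, -2.9]
width: 0.0555
finger_force: 44.3
xyz [-13.84   6.03   0.21] wz 0.3 tilt deg [ 0.23 -0.14  0.  ] pos [0.4108 0.246  0.1372] j7 -0.92 F [ 0.2 -0.8 -2.9] w 0.0555
```

```bash
python3 -m creep '[{"jaw":1,"x":-4,"y":2,"z":0.1,"wx":0,"wy":0,"wz":0.3},{"jaw":1,"x":-7.5,"y":4,"z":0.1,"wx":0,"wy":0,"wz":0.3},{"jaw":1,"x":-11,"y":5.5,"z":0.1,"wx":0,"wy":0,"wz":0.3},{"jaw":1,"x":-13.8,"y":6,"z":0.1,"wx":0,"wy":0,"wz":0.3},{"jaw":1,"x":-13.8,"y":6,"z":0.1,"wx":0,"wy":0,"wz":0.3},{"jaw":1,"x":-13.8,"y":6,"z":0.1,"wx":0,"wy":0,"wz":0.3},{"jaw":1,"x":-13.8,"y":6,"z":0.1,"wx":0,"wy":0,"wz":0.3},{"jaw":1,"x":-13.8,"y":6,"z":0.1,"wx":0,"wy":0,"wz":0.3}]' 40
python3 - <<'E'
from h import *
to(.4748,.1093,.135,1.3)
for n in('top','scene'):
    p,m=look(n); s=bot.get_state()['position']
    c=eyes.get_calibration(n); uv=cv2.projectPoints(np.array([[.4748,.1093,.1]]),c['rvec'],c['tvec'],c['camera_matrix'],None)[0].ravel().astype(int)
    a=p[uv[1]-40:uv[1]+40,uv[0]-40:uv[0]+40]; cv2.imwrite(f'pics/p1{n}.png',cv2.resize(a,(400,400),interpolation=cv2.INTER_CUBIC))
    k=(p.min(-1)>95)&(p.max(-1).astype(int)-p.min(-1)<45)&(np.hypot(m[...,0]-.4748,m[...,1]-.1093)<.04)&(m[...,2]>.085)&(m[...,2]<.16)
    w=m[k]; print(n,k.sum(),'x',np.percentile(w[:,0],[2,98]).round(4),'y',np.percentile(w[:,1],[2,98]).round(4),'z',np.percentile(w[:,2],[2,98]).round(4))
cv2.imwrite('pics/p1.png',np.hstack([cv2.imread('pics/p1top.png'),cv2.imread('pics/p1scene.png')]))
E
```

```text
t: 7.9
position: [0.4727, 0.1108, 0.1337]
tcp_rot: [-0.001, 0.698, 0.716, -0.0]
force: [-0.4, 0.6, -2.3]
width: 0.0554
finger_force: 44.3
xyz [-0.16  0.2  -0.13] wz 0.2 tilt deg [-0.08 -0.04 -0.  ] pos [0.4727 0.1108 0.1337] j7 -0.63 F [-0.4  0.6 -2.3] w 0.0554Traceback (most recent call last):
  File "<stdin>", line 8, in <module>
    return _quantile_unchecked(
        a, q, axis, out, overwrite_input, method, keepdims, weights)
    return _ureduce(a,
                    func=_quantile_ureduce_func,
    ...<5 lines>...
                    overwrite_input=overwrite_input,
                    method=method)
    r = func(a, **kwargs)
    result = _quantile(arr,
                       quantiles=q,
    ...<2 lines>...
                       out=out,
                       weights=wgt)
    slices_having_nans = np.isnan(arr[-1, ...])
                                  ~~~^^^^^^^^^
IndexError: index -1 is out of bounds for axis 0 with size 0
```

```bash
cat >> h.py <<'E'
def inhand():
    from scipy.optimize import least_squares
    p,m=look('scene'); s=np.array(bot.get_state()['position'])
    k=(p.min(-1)>80)&(p.max(-1).astype(int)-p.min(-1)<60)&(np.hypot(m[...,0]-s[0],m[...,1]-s[1])<.04)&(m[...,2]>s[2]-.05)&(m[...,2]<s[2]-.01)
    w=m[k]+[-.0014,.0014,0]
    f=least_squares(lambda c:np.hypot(w[:,0]-c[0],w[:,1]-c[1])-.028,s[:2]+[-.005,.005],loss='soft_l1',f_scale=.001)
    print(k.sum(),'sleeve centre',f.x.round(4),'rms',np.sqrt(np.mean(f.fun**2)).round(4),'off tcp',(f.x-s[:2]).round(4),'zmin',np.percentile(w[:,2],1).round(3)); return p
E
python3 - <<'E'
from h import *
p=inhand()
c=eyes.get_calibration('scene'); uv=cv2.projectPoints(np.array([[.4748,.1093,.1]]),c['rvec'],c['tvec'],c['camera_matrix'],None)[0].ravel().astype(int)
cv2.imwrite('pics/p1.png',cv2.resize(p[uv[1]-40:uv[1]+40,uv[0]-40:uv[0]+40],(400,400),interpolation=cv2.INTER_CUBIC))
E
```

```text
122 sleeve centre [0.4721 0.1114] rms 0.0024 off tcp [-0.0008  0.0003] zmin 0.09
```

View pics/p1.png

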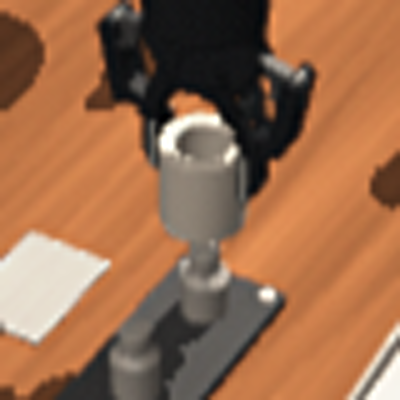

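```bash
python3 -m creep '[{"jaw":1,"x":-0.15,"y":0.2,"z":0,"wx":0,"wy":0,"wz":0},{"jaw":1,"x":-0.15,"y":0.2,"z":0,"wx":0,"wy":0,"wz":0},{"jaw":1,"x":-0.15,"y":0.2,"z":1,"wx":0,"wy":0,"wz":0},{"jaw":1,"x":-0.15,"y":0.2,"z":2,"wx":0,"wy":0,"wz":0},{"jaw":1,"x":-0.15,"y":0.2,"z":3,"wx":0,"wy":0,"wz":0},{"jaw":1,"x":-0.15,"y":0.2,"z":4,"wx":0,"wy":0,"wz":0},{"jaw":1,"x":-0.15,"y":0.2,"z":4.4,"wx":0,"wy":0,"wz":0},{"jaw":1,"x":-0.15,"y":0.2,"z":4.4,"wx":0,"wy":0,"wz":0}]' 40
python3 -m creep '[{"jaw":1,"x":0,"y":0,"z":0.4,"wx":0,"wy":0,"wz":0},{"jaw":1,"x":0,"y":0,"z":0.8,"wx":0,"wy":0,"wz":0},{"jaw":1,"x":0,"y":0,"z":0.8,"wx":0,"wy":0,"wz":0}]' 40
python3 -c "
from h import *
to(.4748,.1093,.056,1.3)"
```

```text
t: 8.67
position: [0.4746, 0.1078, 0.0887]
tcp_rot: [-0.001, 0.699, 0.715, -0.001]
force: [-0.1, -1.0, -2.6]
width: 0.0553
finger_force: 44.2
t: 8.92
position: [0.4755, 0.1088, 0.0819]
tcp_rot: [-0.0, 0.699, 0.715, 0.0]
force: [-0.4, 1.7, -3.0]
width: 0.0554
finger_force: 44.2
xyz [ 0.05 -0.07  2.59] wz 0.1 tilt deg [ 0.   -0.06  0.  ] pos [0.4755 0.1088 0.0819] j7 -0.68 F [-0.4  1.7 -3. ] w 0.0554
```

```bash
python3 -m creep '[{"jaw":1,"x":0,"y":0,"z":0.6,"wx":0,"wy":0,"wz":0},{"jaw":1,"x":0,"y":0,"z":1.2,"wx":0,"wy":0,"wz":0},{"jaw":1,"x":0,"y":0,"z":1.2,"wx":0,"wy":0,"wz":0}]' 40
python3 -m creep '[{"jaw":1,"x":0,"y":0,"z":0.6,"wx":0,"wy":0,"wz":0},{"jaw":1,"x":0,"y":0,"z":1.2,"wx":0,"wy":0,"wz":0},{"jaw":1,"x":0,"y":0,"z":1.3,"wx":0,"wy":0,"wz":0},{"jaw":1,"x":0,"y":0,"z":1.3,"wx":0,"wy":0,"wz":0}]' 40
python3 -c "
from h import *
to(.4748,.1093,.054,1.3)"
```

```text
t: 9.17
position: [0.4755, 0.1089, 0.0694]
tcp_rot: [-0.0, 0.699, 0.716, 0.0]
force: [-1.8, 4.2, -4.9]
width: 0.0552
finger_force: 44.1
t: 9.5
position: [0.4754, 0.1088, 0.0567]
tcp_rot: [-0.0, 0.699, 0.716, 0.0]
force: [-1.7, 5.8, -5.3]
width: 0.0551
finger_force: 44.1
xyz [ 0.05 -0.06  0.27] wz 0.1 tilt deg [-0.02 -0.05 -0.  ] pos [0.4754 0.1088 0.0567] j7 -0.70 F [-1.7  5.8 -5.3] w 0.0551
```

```bash
python3 -m creep '[{"jaw":1,"x":0.1,"y":0,"z":0.2,"wx":0,"wy":0,"wz":0},{"jaw":1,"x":0.1,"y":0,"z":0.2,"wx":0,"wy":0,"wz":0},{"jaw":-1,"x":0.1,"y":0,"z":0.2,"wx":0,"wy":0,"wz":0},{"jaw":-1,"x":0.1,"y":0,"z":0.2,"wx":0,"wy":0,"wz":0},{"jaw":-1,"x":0.1,"y":0,"z":0.2,"wx":0,"wy":0,"wz":0},{"jaw":-1,"x":0.1,"y":0,"z":0.2,"wx":0,"wy":0,"wz":0},{"jaw":-1,"x":0.1,"y":0,"z":-4,"wx":0,"wy":0,"wz":0},{"jaw":-1,"x":0.1,"y":0,"z":-8,"wx":0,"wy":0,"wz":0},{"jaw":-1,"x":2,"y":0,"z":-10,"wx":0,"wy":0,"wz":0},{"jaw":-1,"x":6,"y":2,"z":-10,"wx":0,"wy":0,"wz":0},{"jaw":-1,"x":10,"y":3.5,"z":-10,"wx":0,"wy":0,"wz":0},{"jaw":-1,"x":13,"y":5,"z":-10,"wx":0,"wy":0,"wz":0},{"jaw":-1,"x":13,"y":5,"z":-10,"wx":0,"wy":0,"wz":0},{"jaw":-1,"x":13,"y":5,"z":-10,"wx":0,"wy":0,"wz":0}]' 40
python3 -c "
from h import *
sleeves();to(.5285,.348,.042,1.3)"
```

```text
t: 10.67
position: [0.5234, 0.2418, 0.1573]
tcp_rot: [-0.0, 0.698, 0.716, 0.001]
force: [-0.8, -1.9, -0.5]
width: 0.0851
finger_force: 0.0
top h0.055 [0.7009 0.4223] circ [686.5 410.9] 48.8
top h0.077 [0.4752 0.1094] circ [475.3 108.5] 27.2
top h0.069 [0.4761 0.0266] circ [475.9  25.5] 9.8
top h0.069 [ 0.477  -0.0582] circ [477.7 -58.8] 9.8
scene h0.062 [0.5338 0.343 ] circ [531.3 346.7] 29.3
scene h0.052 [0.6801 0.4081] circ [683.5 406.3] 52.0
scene h0.074 [0.4764 0.1055] circ [476.8 106.1] 29.9
scene h0.066 [0.4786 0.0226] circ [476.9  23.9] 11.8
scene h0.066 [ 0.4808 -0.0627] circ [480.8 -62.3] 10.8
xyz [11.05  0.92 11.44] wz -0.0 tilt deg [-0.1   0.12  0.  ] pos [0.522  0.2376 0.1566] j7 -0.77 F [-0.3 -0.5 -0.1] w 0.0854
```

```bash
python3 -m creep '[{"jaw":-1,"x":4,"y":0.9,"z":0,"wx":0,"wy":0,"wz":0},{"jaw":-1,"x":8,"y":0.9,"z":0,"wx":0,"wy":0,"wz":0},{"jaw":-1,"x":10.7,"y":0.9,"z":0,"wx":0,"wy":0,"wz":0},{"jaw":-1,"x":10.7,"y":0.9,"z":1,"wx":0,"wy":0,"wz":0},{"jaw":-1,"x":10.7,"y":0.9,"z":4,"wx":0,"wy":0,"wz":0},{"jaw":-1,"x":10.7,"y":0.9,"z":4,"wx":0,"wy":0,"wz":0},{"jaw":-1,"x":10.7,"y":0.9,"z":4,"wx":0,"wy":0,"wz":0}]' 40
python3 -c "
from h import *
inhand();to(.529,.348,.042,1.3)"
```

```text
t: 11.35
position: [0.5279, 0.3427, 0.1155]
tcp_rot: [0.0, 0.7, 0.715, -0.003]
force: [-0.3, 0.3, 0.3]
width: 0.0851
finger_force: 0.0
  return _methods._mean(a, axis=axis, dtype=dtype,
  ret = ret.dtype.type(ret / rcount)
Traceback (most recent call last):
  File "h.py", line 51, in inhand
    print(k.sum(),'sleeve centre',f.x.round(4),'rms',np.sqrt(np.mean(f.fun**2)).round(4),'off tcp',(f.x-s[:2]).round(4),'zmin',np.percentile(w[:,2],1).round(3)); return p
                                                                                                                               ~~~~~~~~~~~~~^^^^^^^^^^
IndexError: index -1 is out of bounds for axis 0 with size 0
```

```bash
python3 -m creep '[{"jaw":-1,"x":0.4,"y":0.1,"z":0,"wx":0,"wy":0,"wz":0},{"jaw":-1,"x":0.4,"y":0.1,"z":3,"wx":0,"wy":0,"wz":0},{"jaw":-1,"x":0.4,"y":0.1,"z":6,"wx":0,"wy":0,"wz":0},{"jaw":-1,"x":0.4,"y":0.1,"z":7.3,"wx":0,"wy":0,"wz":0},{"jaw":-1,"x":0.4,"y":0.1,"z":7.3,"wx":0,"wy":0,"wz":0},{"jaw":1,"x":0.4,"y":0.1,"z":7.3,"wx":0,"wy":0,"wz":0},{"jaw":1,"x":0.4,"y":0.1,"z":7.3,"wx":0,"wy":0,"wz":0},{"jaw":1,"x":0.4,"y":0.1,"z":7.3,"wx":0,"wy":0,"wz":0},{"jaw":1,"x":0.4,"y":0.1,"z":7.3,"wx":0,"wy":0,"wz":0},{"jaw":1,"x":0.4,"y":0.1,"z":7.3,"wx":0,"wy":0,"wz":0},{"jaw":1,"x":0.4,"y":0.1,"z":7.3,"wx":0,"wy":0,"wz":0},{"jaw":1,"x":0.4,"y":0.1,"z":4,"wx":0,"wy":0,"wz":0},{"jaw":1,"x":0.4,"y":0.1,"z":0,"wx":0,"wy":0,"wz":0},{"jaw":1,"x":0.4,"y":0.1,"z":-4,"wx":0,"wy":0,"wz":0},{"jaw":1,"x":0.4,"y":0.1,"z":-6,"wx":0,"wy":0,"wz":0},{"jaw":1,"x":0.4,"y":0.1,"z":-6,"wx":0,"wy":0,"wz":0},{"jaw":1,"x":0.4,"y":0.1,"z":-6,"wx":0,"wy":0,"wz":0}]' 40
python3 -c "
from h import *
to(.479,-.0607,.175,1.3);inhand()"
```

```text
t: 12.82
position: [0.5309, 0.3508, 0.1794]
tcp_rot: [0.0, 0.699, 0.715, 0.002]
force: [0.4, -1.5, -2.2]
width: 0.0554
finger_force: 43.7
xyz [-41.02  -6.13   0.33] wz 0.0 tilt deg [ 0.2  -0.12  0.  ] pos [0.5309 0.3508 0.1794] j7 -0.89 F [ 0.4 -1.5 -2.2] w 0.0554
131 sleeve centre [0.53   0.3506] rms 0.0021 off tcp [0.0002 0.0009] zmin 0.132
```

```bash
python3 -m creep '[{"jaw":1,"x":-41,"y":-6.1,"z":0.4,"wx":0,"wy":0,"wz":0},{"jaw":1,"x":-41,"y":-6.1,"z":0.4,"wx":0,"wy":0,"wz":0},{"jaw":1,"x":-41,"y":-6.1,"z":0.4,"wx":0,"wy":0,"wz":0},{"jaw":1,"x":-41,"y":-6.1,"z":0.4,"wx":0,"wy":0,"wz":0},{"jaw":1,"x":-41,"y":-6.1,"z":0.4,"wx":0,"wy":0,"wz":0},{"jaw":1,"x":-41,"y":-6.1,"z":0.4,"wx":0,"wy":0,"wz":0},{"jaw":1,"x":-41,"y":-6.1,"z":0.4,"wx":0,"wy":0,"wz":0},{"jaw":1,"x":-41,"y":-6.1,"z":0.4,"wx":0,"wy":0,"wz":0},{"jaw":1,"x":-41,"y":-6.1,"z":0.4,"wx":0,"wy":0,"wz":0},{"jaw":1,"x":-41,"y":-6.1,"z":0.4,"wx":0,"wy":0,"wz":0},{"jaw":1,"x":-41,"y":-6.1,"z":0.4,"wx":0,"wy":0,"wz":0},{"jaw":1,"x":-41,"y":-6.1,"z":2,"wx":0,"wy":0,"wz":0},{"jaw":1,"x":-41,"y":-6.1,"z":4.4,"wx":0,"wy":0,"wz":0},{"jaw":1,"x":-41,"y":-6.1,"z":4.4,"wx":0,"wy":0,"wz":0},{"jaw":1,"x":-41,"y":-6.1,"z":4.4,"wx":0,"wy":0,"wz":0}]' 40
python3 -c "
from h import *
to(.479,-.0607,.09,1.3);inhand()"
```

```text
t: 14.12
position: [0.4764, -0.0607, 0.1315]
tcp_rot: [-0.002, 0.699, 0.715, -0.002]
force: [-0.2, 0.6, -1.0]
width: 0.0558
finger_force: 43.6
xyz [-0.01  0.28  4.15] wz 0.1 tilt deg [-0.34 -0.03 -0.  ] pos [ 0.4764 -0.0607  0.1315] j7 -0.29 F [-0.2  0.6 -1. ] w 0.0558
142 sleeve centre [ 0.4755 -0.0608] rms 0.0026 off tcp [-0.0021 -0.0003] zmin 0.086
```

```bash
python3 -m creep '[{"jaw":1,"x":0,"y":0.2,"z":0,"wx":0,"wy":0,"wz":0},{"jaw":1,"x":0,"y":0.2,"z":0,"wx":0,"wy":0,"wz":0},{"jaw":1,"x":0,"y":0.2,"z":1,"wx":0,"wy":0,"wz":0},{"jaw":1,"x":0,"y":0.2,"z":2,"wx":0,"wy":0,"wz":0},{"jaw":1,"x":0,"y":0.2,"z":3,"wx":0,"wy":0,"wz":0},{"jaw":1,"x":0,"y":0.2,"z":4,"wx":0,"wy":0,"wz":0},{"jaw":1,"x":0,"y":0.2,"z":4,"wx":0,"wy":0,"wz":0},{"jaw":1,"x":0,"y":0.2,"z":4,"wx":0,"wy":0,"wz":0}]' 40
python3 -m creep '[{"jaw":1,"x":0,"y":0,"z":0.2,"wx":0,"wy":0,"wz":0},{"jaw":1,"x":0,"y":0,"z":0.4,"wx":0,"wy":0,"wz":0},{"jaw":1,"x":0,"y":0,"z":0.6,"wx":0,"wy":0,"wz":0},{"jaw":1,"x":0,"y":0,"z":0.6,"wx":0,"wy":0,"wz":0}]' 40
python3 -c "
from h import *
to(.479,-.0607,.056,1.3)"
```

```text
t: 14.83
position: [0.4798, -0.0607, 0.0923]
tcp_rot: [-0.001, 0.699, 0.715, -0.001]
force: [-0.3, -0.5, -2.3]
width: 0.0557
finger_force: 43.7
t: 15.17
position: [0.4803, -0.0611, 0.0897]
tcp_rot: [0.001, 0.699, 0.715, -0.001]
force: [-4.8, 0.3, 24.3]
width: 0.0555
finger_force: 46.5
xyz [ 0.05 -0.13  3.37] wz 0.0 tilt deg [-0.01  0.12 -0.  ] pos [ 0.4803 -0.0611  0.0897] j7 -0.34 F [-4.8  0.3 24.3] w 0.0555
```

```bash
python3 -m creep '[{"jaw":1,"x":0,"y":-0.1,"z":-0.3,"wx":0,"wy":0,"wz":0},{"jaw":1,"x":0,"y":-0.1,"z":-0.3,"wx":0,"wy":0,"wz":0},{"jaw":1,"x":0,"y":-0.1,"z":-0.2,"wx":0,"wy":0,"wz":0},{"jaw":1,"x":0,"y":-0.1,"z":-0.2,"wx":0,"wy":0,"wz":0},{"jaw":-1,"x":0,"y":-0.1,"z":-0.2,"wx":0,"wy":0,"wz":0},{"jaw":-1,"x":0,"y":-0.1,"z":-0.2,"wx":0,"wy":0,"wz":0},{"jaw":-1,"x":0,"y":-0.1,"z":-0.2,"wx":0,"wy":0,"wz":0},{"jaw":-1,"x":0,"y":-0.1,"z":-0.2,"wx":0,"wy":0,"wz":0},{"jaw":-1,"x":0,"y":-0.1,"z":-0.2,"wx":0,"wy":0,"wz":0},{"jaw":-1,"x":0,"y":-0.1,"z":-4,"wx":0,"wy":0,"wz":0},{"jaw":-1,"x":0,"y":-0.1,"z":-8,"wx":0,"wy":0,"wz":0},{"jaw":-1,"x":-3,"y":3,"z":-10,"wx":0,"wy":0,"wz":0},{"jaw":-1,"x":-6,"y":6,"z":-10,"wx":0,"wy":0,"wz":0},{"jaw":-1,"x":-9,"y":9,"z":-10,"wx":0,"wy":0,"wz":0},{"jaw":-1,"x":-12,"y":10,"z":-10,"wx":0,"wy":0,"wz":0},{"jaw":-1,"x":-16,"y":10,"z":-10,"wx":0,"wy":0,"wz":0},{"jaw":-1,"x":-16,"y":10,"z":-10,"wx":0,"wy":0,"wz":0},{"jaw":-1,"x":-16,"y":10,"z":-10,"wx":0,"wy":0,"wz":0}]' 40
python3 -c "
from h import *
sleeves()
p,m=look('scene');cv2.imwrite('pics/s2.png',cv2.resize(p[80:260,230:430],(667,600),interpolation=cv2.INTER_CUBIC))
to(.610,-.341,.2,80)"
```

```text
t: 16.67
position: [0.5833, -0.223, 0.1864]
tcp_rot: [0.0, 0.701, 0.713, -0.001]
force: [-0.4, 0.1, 0.4]
width: 0.0855
finger_force: 0.0
top h0.054 [0.6842 0.4423] circ [685.2 420.5] 47.1
top h0.054 [0.6808 0.3746] circ [680.9 396.1] 45.5
top h0.107 [ 0.48   -0.0615] circ [480.7 -62.5] 27.7
top h0.076 [0.4757 0.1087] circ [474.4 108.6] 27.8
top h0.067 [0.4765 0.0252] circ [475.7  25.5] 9.9
scene h0.052 [0.6808 0.4098] circ [680.9 408. ] 52.8
scene h0.074 [0.4779 0.1041] circ [477.5 105. ] 29.3
scene h0.065 [0.4786 0.0229] circ [476.9  21.6] 12.9
xyz [-12.46   2.31  -1.32] wz -78.6 tilt deg [-0.04 -0.07  0.  ] pos [ 0.5838 -0.217   0.187 ] j7 0.04 F [-0.5  1.2 -0.3] w 0.0856
```

View pics/s2.png

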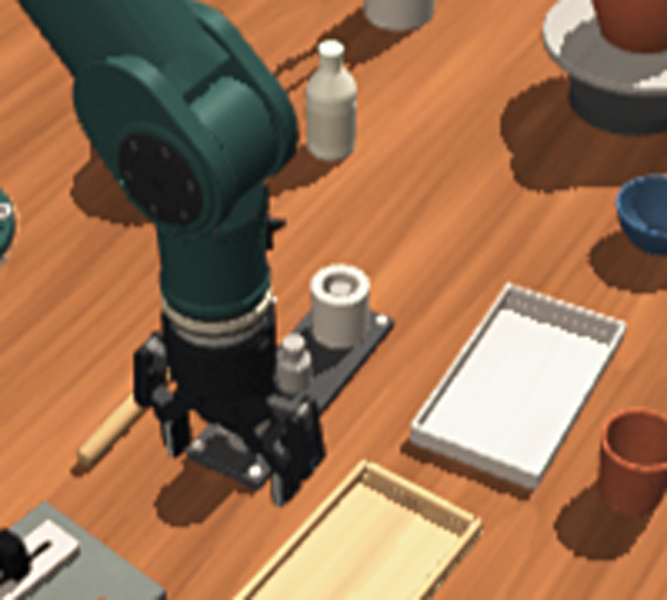

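Sleeve 1 stands at top height 0.107 (stopped on the cone, so tight) and sleeve 2 at 0.075 (seated, so roomy). The picture shows the seated sleeve at (340,305). Next, the stylus.

```bash
python3 -m creep '[{"jaw":-1,"x":-4,"y":2.3,"z":-1.3,"wx":0,"wy":0,"wz":6},{"jaw":-1,"x":-8,"y":2.3,"z":-1.3,"wx":0,"wy":0,"wz":10},{"jaw":-1,"x":-12.3,"y":2.3,"z":-1.3,"wx":0,"wy":0,"wz":10},{"jaw":-1,"x":-12.3,"y":2.3,"z":-1.3,"wx":0,"wy":0,"wz":10},{"jaw":-1,"x":-12.3,"y":2.3,"z":-1.3,"wx":0,"wy":0,"wz":10},{"jaw":-1,"x":-12.3,"y":2.3,"z":-1.3,"wx":0,"wy":0,"wz":10}]' 50
python3 - <<'E'
from h import *
to(.610,-.341,.112,-10)
# handle yaw from the first scene depth: the two visible side faces
m=cloud('scene',np.load('pics/scene0.npy'));k=(np.hypot(m[...,0]-.6115,m[...,1]+.342)<.025)&(m[...,2]>.055)&(m[...,2]<.125)
w=(m[k][:,:2]-[.6115,-.342])*1000
for a in range(-44,46,4):
    r=np.radians(a);q=w@np.array([[np.cos(r),-np.sin(r)],[np.sin(r),np.cos(r)]])
    print(a,np.abs(np.abs(q).max(1)-11).mean().round(2),end=' | ')
E
```

```text
t: 17.32
position: [0.61, -0.3393, 0.2]
tcp_rot: [-0.001, 0.758, 0.652, 0.0]
force: [-0.4, 1.0, 0.2]
width: 0.0855
finger_force: 0.0
xyz [-0.18  0.03  8.8 ] wz 1.4 tilt deg [-0.05 -0.08 -0.  ] pos [ 0.61   -0.3393  0.2   ] j7 0.08 F [-0.4  1.   0.2] w 0.0855
-44 1.8 | -40 1.76 | -36 1.7 | -32 1.58 | -28 1.46 | -24 1.31 | -20 1.18 | -16 1.03 | -12 0.9 | -8 0.83 | -4 0.83 | 0 0.91 | 4 1.02 | 8 1.14 | 12 1.28 | 16 1.4 | 20 1.51 | 24 1.61 | 28 1.7 | 32 1.75 | 36 1.79 | 40 1.82 | 44 1.81 |
```

```bash
python3 -m creep '[{"jaw":-1,"x":-0.2,"y":0,"z":3,"wx":0,"wy":0,"wz":-1},{"jaw":-1,"x":-0.2,"y":0,"z":6,"wx":0,"wy":0,"wz":-1},{"jaw":-1,"x":-0.2,"y":0,"z":8.8,"wx":0,"wy":0,"wz":-1},{"jaw":-1,"x":-0.2,"y":0,"z":8.8,"wx":0,"wy":0,"wz":-1},{"jaw":-1,"x":-0.2,"y":0,"z":8.8,"wx":0,"wy":0,"wz":-1},{"jaw":1,"x":-0.2,"y":0,"z":8.8,"wx":0,"wy":0,"wz":-1},{"jaw":1,"x":-0.2,"y":0,"z":8.8,"wx":0,"wy":0,"wz":-1},{"jaw":1,"x":-0.2,"y":0,"z":8.8,"wx":0,"wy":0,"wz":-1},{"jaw":1,"x":-0.2,"y":0,"z":8.8,"wx":0,"wy":0,"wz":-1},{"jaw":1,"x":-0.2,"y":0,"z":8.8,"wx":0,"wy":0,"wz":-1},{"jaw":1,"x":-0.2,"y":0,"z":8.8,"wx":0,"wy":0,"wz":-1},{"jaw":1,"x":-0.2,"y":0,"z":8.8,"wx":0,"wy":0,"wz":-1},{"jaw":1,"x":-0.2,"y":0,"z":8.8,"wx":0,"wy":0,"wz":-1},{"jaw":1,"x":-0.2,"y":0,"z":8.8,"wx":0,"wy":0,"wz":-1}]' 60
python3 -c "
from h import *
to(.610,-.341,.2,-7.6)"
```

```text
t: 18.48
position: [0.6104, -0.3434, 0.1135]
tcp_rot: [0.001, 0.753, 0.658, 0.0]
force: [-1.1, 0.5, 4.8]
width: 0.0213
finger_force: 59.1
xyz [ 0.23 -0.06 -8.65] wz -0.1 tilt deg [0.08 0.04 0.  ] pos [ 0.6104 -0.3434  0.1135] j7 0.06 F [-1.1  0.5  4.8] w 0.0213
```

```bash
python3 -m creep '[{"jaw":1,"x":0,"y":0,"z":-2,"wx":0,"wy":0,"wz":0},{"jaw":1,"x":0,"y":0,"z":-5,"wx":0,"wy":0,"wz":0},{"jaw":1,"x":0,"y":0,"z":-8,"wx":0,"wy":0,"wz":0},{"jaw":1,"x":2,"y":-4,"z":-8,"wx":0,"wy":0,"wz":0},{"jaw":1,"x":2,"y":-8,"z":-8,"wx":0,"wy":0,"wz":0},{"jaw":1,"x":1.5,"y":-12.5,"z":-8,"wx":0,"wy":0,"wz":0},{"jaw":1,"x":1.5,"y":-12.5,"z":-8,"wx":0,"wy":0,"wz":0},{"jaw":1,"x":1.5,"y":-12.5,"z":-8,"wx":0,"wy":0,"wz":0},{"jaw":1,"x":1.5,"y":-12.5,"z":-8,"wx":0,"wy":0,"wz":0}]' 60
python3 - <<'E'
from h import *
to(.4848,-.3443,.17,-7.6)
p,m=look('scene'); s=np.array(bot.get_state()['position'])
print('tcp',s.round(4))
m=m+[-.0014,.0014,0]
for z0,z1 in((-.115,-.075),(-.065,-.03)):
    k=(np.hypot(m[...,0]-s[0],m[...,1]-s[1])<.03)&(m[...,2]>s[2]+z0)&(m[...,2]<s[2]+z1)
    print(k.sum(),(m[k].mean(0)-s).round(4) if k.any() else '', (m[k].min(0)-s).round(4) if k.any() else '')
c=eyes.get_calibration('scene');uv=cv2.projectPoints(s[None]-[[0,0,.06]],c['rvec'],c['tvec'],c['camera_matrix'],None)[0].ravel().astype(int);print(uv)
a=p[uv[1]-60:uv[1]+60,uv[0]-60:uv[0]+60];cv2.imwrite('pics/st.png',cv2.resize(a,(600,600),interpolation=cv2.INTER_CUBIC))
for dz in(.107,.067):print(cv2.projectPoints(s[None]-[[0,0,dz]],c['rvec'],c['tvec'],c['camera_matrix'],None)[0].ravel(),end=' ')
print(cv2.projectPoints(np.array([[.4848,-.3443,.041]])+[.0014,-.0014,0],c['rvec'],c['tvec'],c['camera_matrix'],None)[0].ravel())
E
```

```text
t: 19.23
position: [0.4879, -0.3118, 0.1924]
tcp_rot: [0.0, 0.753, 0.658, 0.0]
force: [0.9, 0.0, -0.7]
width: 0.0215
finger_force: 59.2
xyz [-3.26  0.13  2.24] wz -0.1 tilt deg [0.05 0.01 0.  ] pos [ 0.4879 -0.3118  0.1924] j7 0.11 F [ 0.9  0.  -0.7] w 0.0215
tcp [ 0.4892 -0.3117  0.1926]
24 [ 0.0012  0.0005 -0.0925] [-0.0028 -0.002  -0.1066]
103 [ 0.0045 -0.0021 -0.0474] [-0.0121 -0.0096 -0.0646]
[247 242]
[249.93926378 254.13980112] [247.71554402 244.62238604] [243.12993499 272.73274597]
```

View pics/st.png

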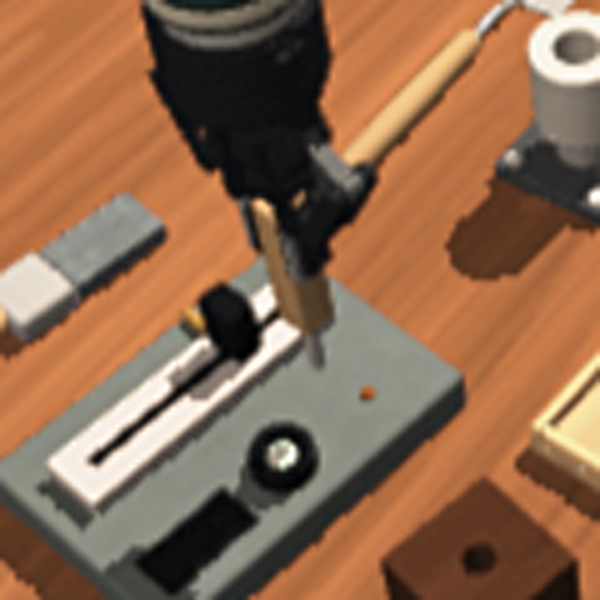

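```bash
python3 -m creep '[{"jaw":1,"x":-2,"y":0,"z":0,"wx":0,"wy":0,"wz":0},{"jaw":1,"x":-3.5,"y":0,"z":0,"wx":0,"wy":0,"wz":0},{"jaw":1,"x":-3.5,"y":0,"z":1.5,"wx":0,"wy":0,"wz":0},{"jaw":1,"x":-3.5,"y":0,"z":3,"wx":0,"wy":0,"wz":0},{"jaw":1,"x":-3.5,"y":0,"z":3,"wx":0,"wy":0,"wz":0},{"jaw":1,"x":-3.5,"y":0,"z":3,"wx":0,"wy":0,"wz":0},{"jaw":1,"x":-3.5,"y":0,"z":3,"wx":0,"wy":0,"wz":0}]' 60
python3 - <<'E'
from h import *
to(.485,-.3467,.144,-7.6)
p,m=look('scene')
cv2.imwrite('pics/st2.png',cv2.resize(p[230:290,215:275],(480,480),interpolation=cv2.INTER_CUBIC))
E
```

```text
t: 19.87
position: [0.4843, -0.3464, 0.1626]
tcp_rot: [0.0, 0.753, 0.658, 0.0]
force: [0.7, 0.3, -0.6]
width: 0.0214
finger_force: 59.2
xyz [-0.02  0.07  1.86] wz -0.1 tilt deg [ 0.06  0.   -0.  ] pos [ 0.4843 -0.3464  0.1626] j7 0.15 F [ 0.7  0.3 -0.6] w 0.0214
```

View pics/st2.png

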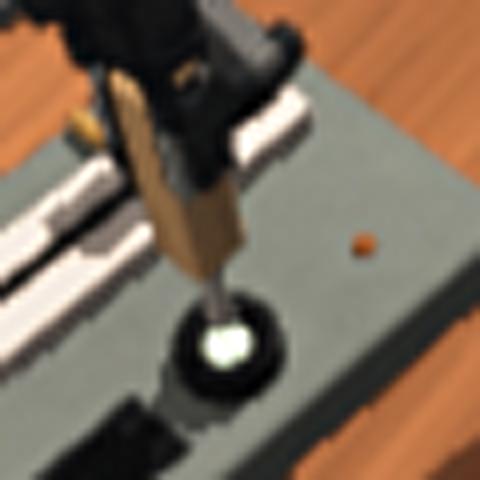

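Tip at (218,318) stands just above the white button (228,343); pressing.

```bash
python3 -m creep '[{"jaw":1,"x":0,"y":0.1,"z":0.7,"wx":0,"wy":0,"wz":0},{"jaw":1,"x":0,"y":0.1,"z":1.2,"wx":0,"wy":0,"wz":0},{"jaw":1,"x":0,"y":0.1,"z":1.5,"wx":0,"wy":0,"wz":0},{"jaw":1,"x":0,"y":0.1,"z":1.8,"wx":0,"wy":0,"wz":0},{"jaw":1,"x":0,"y":0.1,"z":1.8,"wx":0,"wy":0,"wz":0}]' 60
python3 -m creep '[{"jaw":1,"x":0,"y":0,"z":0.15,"wx":0,"wy":0,"wz":0},{"jaw":1,"x":0,"y":0,"z":0.3,"wx":0,"wy":0,"wz":0},{"jaw":1,"x":0,"y":0,"z":0.3,"wx":0,"wy":0,"wz":0}]' 60
```

```text
t: 20.33
position: [0.4848, -0.3463, 0.1446]
tcp_rot: [0.0, 0.753, 0.658, 0.0]
force: [0.4, 0.9, 4.5]
width: 0.0212
finger_force: 59.8
t: 20.58
position: [0.485, -0.3464, 0.144]
tcp_rot: [0.001, 0.753, 0.658, -0.0]
force: [-4.3, 2.0, 17.0]
width: 0.0214
finger_force: 61.6
```

```bash
python3 -m creep '[{"jaw":1,"x":0,"y":0,"z":-2,"wx":0,"wy":0,"wz":0},{"jaw":1,"x":0,"y":0,"z":-5,"wx":0,"wy":0,"wz":0},{"jaw":1,"x":0.5,"y":4,"z":-5,"wx":0,"wy":0,"wz":0},{"jaw":1,"x":1,"y":8,"z":-5,"wx":0,"wy":0,"wz":0},{"jaw":1,"x":2,"y":12.4,"z":-5,"wx":0,"wy":0,"wz":0},{"jaw":1,"x":2,"y":12.4,"z":-5,"wx":0,"wy":0,"wz":0},{"jaw":1,"x":2,"y":12.4,"z":-5,"wx":0,"wy":0,"wz":0},{"jaw":1,"x":2,"y":12.4,"z":-5,"wx":0,"wy":0,"wz":0}]' 60
python3 -c "
from h import *
to(.6104,-.3434,.1145,-7.6)
p,m=look('scene')
cv2.imwrite('pics/st3.png',cv2.resize(p[220:320,235:335],(400,400),interpolation=cv2.INTER_CUBIC))"
```

```text
t: 21.25
position: [0.6089, -0.3425, 0.1903]
tcp_rot: [-0.001, 0.753, 0.659, -0.001]
force: [-0.9, -0.9, -0.6]
width: 0.0213
finger_force: 59.3
xyz [-0.07  0.18  7.58] wz -0.0 tilt deg [-0.15 -0.02  0.  ] pos [ 0.6089 -0.3425  0.1903] j7 0.09 F [-0.9 -0.9 -0.6] w 0.0213
```

View pics/st3.png

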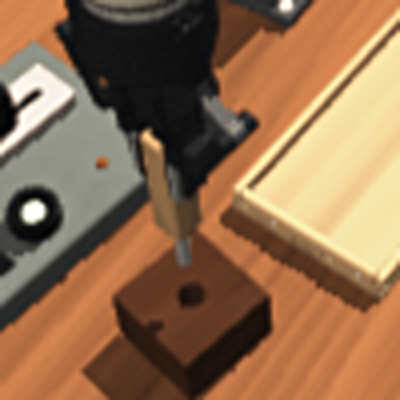

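Stylus still upright in the jaws, tip (185,262) above the hole (191,294); lowering in steps.

```bash
python3 -m creep '[{"jaw":1,"x":-0.1,"y":0.1,"z":1,"wx":0,"wy":0,"wz":0},{"jaw":1,"x":-0.1,"y":0.1,"z":2,"wx":0,"wy":0,"wz":0},{"jaw":1,"x":-0.1,"y":0.1,"z":3,"wx":0,"wy":0,"wz":0},{"jaw":1,"x":-0.1,"y":0.1,"z":4,"wx":0,"wy":0,"wz":0},{"jaw":1,"x":-0.1,"y":0.1,"z":4.5,"wx":0,"wy":0,"wz":0},{"jaw":1,"x":-0.1,"y":0.1,"z":4.5,"wx":0,"wy":0,"wz":0}]' 60
python3 -m creep '[{"jaw":1,"x":0,"y":0,"z":1,"wx":0,"wy":0,"wz":0},{"jaw":1,"x":0,"y":0,"z":2,"wx":0,"wy":0,"wz":0},{"jaw":1,"x":0,"y":0,"z":2.7,"wx":0,"wy":0,"wz":0},{"jaw":1,"x":0,"y":0,"z":2.9,"wx":0,"wy":0,"wz":0},{"jaw":1,"x":0,"y":0,"z":2.9,"wx":0,"wy":0,"wz":0}]' 60
python3 -c "
from h import *
to(.6104,-.3434,.1135,-7.6)"
```

```text
t: 21.8
position: [0.6091, -0.3436, 0.144]
tcp_rot: [-0.002, 0.753, 0.658, -0.001]
force: [-0.1, 0.5, -0.8]
width: 0.0212
finger_force: 59.3
t: 22.22
position: [0.61, -0.3438, 0.1161]
tcp_rot: [-0.001, 0.753, 0.658, -0.0]
force: [-0.9, -0.0, -1.0]
width: 0.0212
finger_force: 59.3
xyz [0.04 0.04 0.26] wz -0.1 tilt deg [-0.11 -0.03  0.  ] pos [ 0.61   -0.3438  0.1161] j7 0.06 F [-0.9 -0.  -1. ] w 0.0212
```

```bash
python3 -m creep '[{"jaw":1,"x":0,"y":0,"z":0.2,"wx":0,"wy":0,"wz":0},{"jaw":1,"x":0,"y":0,"z":0.2,"wx":0,"wy":0,"wz":0},{"jaw":-1,"x":0,"y":0,"z":0.2,"wx":0,"wy":0,"wz":0},{"jaw":-1,"x":0,"y":0,"z":0.2,"wx":0,"wy":0,"wz":0},{"jaw":-1,"x":0,"y":0,"z":0.2,"wx":0,"wy":0,"wz":0},{"jaw":-1,"x":0,"y":0,"z":0.2,"wx":0,"wy":0,"wz":0},{"jaw":-1,"x":0,"y":0,"z":0.2,"wx":0,"wy":0,"wz":0},{"jaw":-1,"x":0,"y":0,"z":-3,"wx":0,"wy":0,"wz":0},{"jaw":-1,"x":0,"y":0,"z":-7,"wx":0,"wy":0,"wz":0},{"jaw":-1,"x":0,"y":0,"z":-10,"wx":0,"wy":0,"wz":0},{"jaw":-1,"x":26.2,"y":-16.6,"z":-10,"wx":0,"wy":0,"wz":-8.9},{"jaw":-1,"x":26.2,"y":-16.6,"z":-10,"wx":0,"wy":0,"wz":-8.9},{"jaw":-1,"x":26.2,"y":-16.6,"z":-10,"wx":0,"wy":0,"wz":-8.9},{"jaw":-1,"x":26.2,"y":-16.6,"z":-10,"wx":0,"wy":0,"wz":-8.9},{"jaw":-1,"x":26.2,"y":-16.6,"z":-10,"wx":0,"wy":0,"wz":-8.9},{"jaw":-1,"x":26.2,"y":-16.6,"z":-10,"wx":0,"wy":0,"wz":-8.9},{"jaw":-1,"x":26.2,"y":-16.6,"z":-10,"wx":0,"wy":0,"wz":-8.9},{"jaw":-1,"x":26.2,"y":-16.6,"z":-10,"wx":0,"wy":0,"wz":-8.9},{"jaw":-1,"x":26.2,"y":-16.6,"z":-10,"wx":0,"wy":0,"wz":-8.9},{"jaw":-1,"x":26.2,"y":-16.6,"z":-10,"wx":0,"wy":0,"wz":-8.9}]' 60
python3 - <<'E'
from h import *
to(.480,-.0615,.090,1.3);sleeves()
for n in('top','scene'):
    _,m=look(n);h=(abs(m[...,0]-.611)<.05)&(abs(m[...,1]+.341)<.05);z=m[...,2]
    print('stylus',z[h&(z>.08)].max().round(4),m[h&(z>.126)].mean(0).round(4), m[h&(z>.06)&(z<.1)].mean(0).round(4))
E
```

```text
t: 23.88
position: [0.481, -0.0613, 0.2177]
tcp_rot: [0.0, 0.698, 0.716, 0.0]
force: [0.7, -0.6, -0.1]
width: 0.0851
finger_force: 0.0
xyz [-1.000e-02 -1.100e-01  1.277e+01] wz 0.1 tilt deg [ 0.04  0.02 -0.  ] pos [ 0.481  -0.0613  0.2177] j7 -0.20 F [ 0.7 -0.6 -0.1] w 0.0851
top h0.054 [0.6862 0.416 ] circ [680.8 408.1] 49.9
top h0.076 [0.474  0.1088] circ [474.7 108.3] 27.7
top h0.069 [0.4759 0.0247] circ [476.   25.5] 9.8
scene h0.052 [0.6843 0.4096] circ [683.7 408.6] 52.6
scene h0.074 [0.4773 0.1052] circ [474.9 105.8] 29.3
scene h0.065 [0.4786 0.0224] circ [477.7  22.4] 10.8
scene h0.105 [ 0.4826 -0.0653] circ [482.5 -64. ] 29.2
stylus 0.1412 [ 0.6095 -0.3406  0.1347] [ 0.6046 -0.3353  0.0771]
stylus 0.1376 [ 0.6136 -0.3446  0.1332] [ 0.6176 -0.3485  0.0804]
```

```bash
python3 -m creep '[{"jaw":-1,"x":0,"y":-0.1,"z":4,"wx":0,"wy":0,"wz":0},{"jaw":-1,"x":0,"y":-0.1,"z":8,"wx":0,"wy":0,"wz":0},{"jaw":-1,"x":0,"y":-0.1,"z":11,"wx":0,"wy":0,"wz":0},{"jaw":-1,"x":0,"y":-0.1,"z":12.7,"wx":0,"wy":0,"wz":0},{"jaw":-1,"x":0,"y":-0.1,"z":12.7,"wx":0,"wy":0,"wz":0},{"jaw":1,"x":0,"y":-0.1,"z":12.7,"wx":0,"wy":0,"wz":0},{"jaw":1,"x":0,"y":-0.1,"z":12.7,"wx":0,"wy":0,"wz":0},{"jaw":1,"x":0,"y":-0.1,"z":12.7,"wx":0,"wy":0,"wz":0},{"jaw":1,"x":0,"y":-0.1,"z":12.7,"wx":0,"wy":0,"wz":0},{"jaw":1,"x":0,"y":-0.1,"z":12.7,"wx":0,"wy":0,"wz":0},{"jaw":1,"x":0,"y":-0.1,"z":12.7,"wx":0,"wy":0,"wz":0},{"jaw":1,"x":0,"y":-0.1,"z":10,"wx":0,"wy":0,"wz":0},{"jaw":1,"x":0,"y":-0.1,"z":7,"wx":0,"wy":0,"wz":0},{"jaw":1,"x":0,"y":-0.1,"z":3,"wx":0,"wy":0,"wz":0},{"jaw":1,"x":0,"y":-0.1,"z":2,"wx":0,"wy":0,"wz":0},{"jaw":1,"x":0,"y":-0.1,"z":2,"wx":0,"wy":0,"wz":0}]' 40
python3 -c "
from h import *
to(.6575,.1395,.19,3.7)"
```

```text
t: 25.42
position: [0.4824, -0.0624, 0.2005]
tcp_rot: [0.003, 0.7, 0.714, 0.002]
force: [-0.1, -0.4, -2.6]
width: 0.056
finger_force: 43.6
xyz [19.83 17.92  1.17] wz -2.5 tilt deg [0.46 0.06 0.  ] pos [ 0.4824 -0.0624  0.2005] j7 -0.24 F [-0.1 -0.4 -2.6] w 0.0560
```

```bash
python3 -m creep '[{"jaw":1,"x":19.8,"y":17.9,"z":1,"wx":0,"wy":0,"wz":-2.5},{"jaw":1,"x":19.8,"y":17.9,"z":1,"wx":0,"wy":0,"wz":-2.5},{"jaw":1,"x":19.8,"y":17.9,"z":1,"wx":0,"wy":0,"wz":-2.5},{"jaw":1,"x":19.8,"y":17.9,"z":1,"wx":0,"wy":0,"wz":-2.5},{"jaw":1,"x":19.8,"y":17.9,"z":1,"wx":0,"wy":0,"wz":-2.5},{"jaw":1,"x":19.8,"y":17.9,"z":1,"wx":0,"wy":0,"wz":-2.5},{"jaw":1,"x":19.8,"y":17.9,"z":1,"wx":0,"wy":0,"wz":-2.5},{"jaw":1,"x":19.8,"y":17.9,"z":1,"wx":0,"wy":0,"wz":-2.5},{"jaw":1,"x":19.8,"y":17.9,"z":4,"wx":0,"wy":0,"wz":-2.5},{"jaw":1,"x":19.8,"y":17.9,"z":8,"wx":0,"wy":0,"wz":-2.5},{"jaw":1,"x":19.8,"y":17.9,"z":11,"wx":0,"wy":0,"wz":-2.5},{"jaw":1,"x":19.8,"y":17.9,"z":13,"wx":0,"wy":0,"wz":-2.5},{"jaw":1,"x":19.8,"y":17.9,"z":13,"wx":0,"wy":0,"wz":-2.5},{"jaw":1,"x":19.8,"y":17.9,"z":13,"wx":0,"wy":0,"wz":-2.5}]' 40
python3 -c "
from h import *
to(.6575,.1395,.05,3.7);inhand()"
```

```text
t: 26.58
position: [0.6525, 0.138, 0.0648]
tcp_rot: [-0.001, 0.684, 0.73, -0.003]
force: [0.1, 0.6, -1.7]
width: 0.0557
finger_force: 43.5
xyz [0.12 0.52 1.48] wz 0.0 tilt deg [-0.31  0.11 -0.  ] pos [0.6525 0.138  0.0648] j7 -0.57 F [ 0.1  0.6 -1.7] w 0.0557
152 sleeve centre [0.6502 0.1395] rms 0.0046 off tcp [-0.004   0.0006] zmin 0.019
```

```bash
python3 -m creep '[{"jaw":1,"x":0.1,"y":0.4,"z":0.7,"wx":0,"wy":0,"wz":0},{"jaw":1,"x":0.1,"y":0.4,"z":1.2,"wx":0,"wy":0,"wz":0},{"jaw":1,"x":0.1,"y":0.4,"z":1.4,"wx":0,"wy":0,"wz":0},{"jaw":1,"x":0.1,"y":0.4,"z":1.5,"wx":0,"wy":0,"wz":0},{"jaw":1,"x":0.1,"y":0.4,"z":1.5,"wx":0,"wy":0,"wz":0}]' 40
python3 -c "
from h import *
to(.6575,.1395,.049,3.7)"
```

```text
t: 27.05
position: [0.6594, 0.1411, 0.0532]
tcp_rot: [0.0, 0.684, 0.73, 0.001]
force: [0.2, 0.8, 1.2]
width: 0.0558
finger_force: 43.7
xyz [-0.14 -0.2   0.42] wz 0.0 tilt deg [ 0.09 -0.01  0.  ] pos [0.6594 0.1411 0.0532] j7 -0.58 F [0.2 0.8 1.2] w 0.0558
```

```bash
python3 -m creep '[{"jaw":1,"x":0,"y":0,"z":0.1,"wx":0,"wy":0,"wz":0},{"jaw":1,"x":0,"y":0,"z":0.1,"wx":0,"wy":0,"wz":0},{"jaw":-1,"x":0,"y":0,"z":0.1,"wx":0,"wy":0,"wz":0},{"jaw":-1,"x":0,"y":0,"z":0.1,"wx":0,"wy":0,"wz":0},{"jaw":-1,"x":0,"y":0,"z":0.1,"wx":0,"wy":0,"wz":0},{"jaw":-1,"x":0,"y":0,"z":0.1,"wx":0,"wy":0,"wz":0},{"jaw":-1,"x":0,"y":0,"z":0.1,"wx":0,"wy":0,"wz":0},{"jaw":-1,"x":0,"y":0,"z":-4,"wx":0,"wy":0,"wz":0},{"jaw":-1,"x":0,"y":0,"z":-8,"wx":0,"wy":0,"wz":0},{"jaw":-1,"x":0,"y":0,"z":-12,"wx":0,"wy":0,"wz":0},{"jaw":-1,"x":-2.1,"y":-4,"z":-12,"wx":0,"wy":0,"wz":2.4},{"jaw":-1,"x":-2.1,"y":-8,"z":-12,"wx":0,"wy":0,"wz":2.4},{"jaw":-1,"x":-2.1,"y":-12,"z":-12,"wx":0,"wy":0,"wz":2.4},{"jaw":-1,"x":-2.1,"y":-16,"z":-12,"wx":0,"wy":0,"wz":2.4},{"jaw":-1,"x":-2.1,"y":-18.6,"z":-12,"wx":0,"wy":0,"wz":2.4},{"jaw":-1,"x":-2.1,"y":-18.6,"z":-12,"wx":0,"wy":0,"wz":2.4},{"jaw":-1,"x":-2.1,"y":-18.6,"z":-12,"wx":0,"wy":0,"wz":2.4},{"jaw":-1,"x":-2.1,"y":-18.6,"z":-12,"wx":0,"wy":0,"wz":2.4}]' 40
python3 -c "
from h import *
to(.475,.1075,.058,1.3);sleeves()"
```

```text
t: 28.55
position: [0.4758, 0.108, 0.1727]
tcp_rot: [0.0, 0.699, 0.715, 0.001]
force: [0.1, -0.4, 0.4]
width: 0.0859
finger_force: 0.0
xyz [-0.06 -0.1  11.47] wz 0.0 tilt deg [ 0.12 -0.04 -0.  ] pos [0.4758 0.108  0.1727] j7 -0.63 F [ 0.1 -0.4  0.4] w 0.0859
top h0.054 [0.6808 0.4134] circ [681.3 408.7] 49.9
top h0.067 [0.656  0.1443] circ [655.9 143.1] 27.8
top h0.075 [0.4837 0.09  ] circ [481.1  91.8] 19.6
top h0.068 [0.4775 0.0248] circ [475.3  24.8] 9.5
top h0.068 [ 0.4774 -0.0588] circ [477.8 -58.7] 9.8
scene h0.052 [0.68   0.4066] circ [678.6 404.9] 54.5
scene h0.074 [0.4766 0.1049] circ [476.9 107.2] 30.1
scene h0.065 [0.6594 0.1392] circ [661.2 140.9] 29.6
scene h0.066 [0.4782 0.0223] circ [477.6  23.2] 11.7
scene h0.066 [ 0.4799 -0.0623] circ [478.9 -62.3] 11.2
```

Sleeve 1 is upright in the pan. Now sleeve 2.

```bash
python3 -m creep '[{"jaw":-1,"x":-0.1,"y":-0.1,"z":4,"wx":0,"wy":0,"wz":0},{"jaw":-1,"x":-0.1,"y":-0.1,"z":8,"wx":0,"wy":0,"wz":0},{"jaw":-1,"x":-0.1,"y":-0.1,"z":11.4,"wx":0,"wy":0,"wz":0},{"jaw":-1,"x":-0.1,"y":-0.1,"z":11.4,"wx":0,"wy":0,"wz":0},{"jaw":-1,"x":-0.1,"y":-0.1,"z":11.4,"wx":0,"wy":0,"wz":0},{"jaw":1,"x":-0.1,"y":-0.1,"z":11.4,"wx":0,"wy":0,"wz":0},{"jaw":1,"x":-0.1,"y":-0.1,"z":11.4,"wx":0,"wy":0,"wz":0},{"jaw":1,"x":-0.1,"y":-0.1,"z":11.4,"wx":0,"wy":0,"wz":0},{"jaw":1,"x":-0.1,"y":-0.1,"z":11.4,"wx":0,"wy":0,"wz":0},{"jaw":1,"x":-0.1,"y":-0.1,"z":11.4,"wx":0,"wy":0,"wz":0},{"jaw":1,"x":-0.1,"y":-0.1,"z":11.4,"wx":0,"wy":0,"wz":0},{"jaw":1,"x":-0.1,"y":-0.1,"z":9,"wx":0,"wy":0,"wz":0},{"jaw":1,"x":-0.1,"y":-0.1,"z":6.5,"wx":0,"wy":0,"wz":0},{"jaw":1,"x":-0.1,"y":-0.1,"z":4,"wx":0,"wy":0,"wz":0},{"jaw":1,"x":-0.1,"y":-0.1,"z":1,"wx":0,"wy":0,"wz":0},{"jaw":1,"x":-0.1,"y":-0.1,"z":-2,"wx":0,"wy":0,"wz":0},{"jaw":1,"x":-0.1,"y":-0.1,"z":-2,"wx":0,"wy":0,"wz":0},{"jaw":1,"x":-0.1,"y":-0.1,"z":-2,"wx":0,"wy":0,"wz":0}]' 40
python3 -c "
from h import *
to(.6435,-.144,.19,-3.6)"
```

```text
t: 30.15
position: [0.4746, 0.1066, 0.1947]
tcp_rot: [0.002, 0.699, 0.715, 0.002]
force: [-0.4, 0.1, -3.2]
width: 0.0553
finger_force: 44.2
xyz [-25.43  16.32   0.55] wz 4.9 tilt deg [ 0.32 -0.04 -0.  ] pos [0.4746 0.1066 0.1947] j7 -0.61 F [-0.4  0.1 -3.2] w 0.0553
```

```bash
python3 -m creep '[{"jaw":1,"x":-25.4,"y":16.3,"z":0.5,"wx":0,"wy":0,"wz":5},{"jaw":1,"x":-25.4,"y":16.3,"z":0.5,"wx":0,"wy":0,"wz":5},{"jaw":1,"x":-25.4,"y":16.3,"z":0.5,"wx":0,"wy":0,"wz":5},{"jaw":1,"x":-25.4,"y":16.3,"z":0.5,"wx":0,"wy":0,"wz":5},{"jaw":1,"x":-25.4,"y":16.3,"z":0.5,"wx":0,"wy":0,"wz":5},{"jaw":1,"x":-25.4,"y":16.3,"z":0.5,"wx":0,"wy":0,"wz":5},{"jaw":1,"x":-25.4,"y":16.3,"z":0.5,"wx":0,"wy":0,"wz":5},{"jaw":1,"x":-25.4,"y":16.3,"z":0.5,"wx":0,"wy":0,"wz":5},{"jaw":1,"x":-25.4,"y":16.3,"z":0.5,"wx":0,"wy":0,"wz":5},{"jaw":1,"x":-25.4,"y":16.3,"z":0.5,"wx":0,"wy":0,"wz":5},{"jaw":1,"x":-25.4,"y":16.3,"z":4,"wx":0,"wy":0,"wz":5},{"jaw":1,"x":-25.4,"y":16.3,"z":8,"wx":0,"wy":0,"wz":5},{"jaw":1,"x":-25.4,"y":16.3,"z":11,"wx":0,"wy":0,"wz":5},{"jaw":1,"x":-25.4,"y":16.3,"z":12.5,"wx":0,"wy":0,"wz":5},{"jaw":1,"x":-25.4,"y":16.3,"z":12.5,"wx":0,"wy":0,"wz":5},{"jaw":1,"x":-25.4,"y":16.3,"z":12.5,"wx":0,"wy":0,"wz":5}]' 40
python3 -c "
from h import *
to(.6435,-.144,.053,-3.6)"
```

```text
t: 31.48
position: [0.6417, -0.1418, 0.067]
tcp_rot: [-0.001, 0.729, 0.685, -0.0]
force: [0.1, -0.7, -1.5]
width: 0.0546
finger_force: 44.1
xyz [-0.21  0.19  1.4 ] wz 0.0 tilt deg [-0.1  -0.05 -0.  ] pos [ 0.6417 -0.1418  0.067 ] j7 -0.27 F [ 0.1 -0.7 -1.5] w 0.0546
```

```bash
python3 -m creep '[{"jaw":1,"x":-0.2,"y":0.1,"z":0.5,"wx":0,"wy":0,"wz":0},{"jaw":1,"x":-0.2,"y":0.1,"z":0.9,"wx":0,"wy":0,"wz":0},{"jaw":1,"x":-0.2,"y":0.1,"z":1.1,"wx":0,"wy":0,"wz":0},{"jaw":1,"x":-0.2,"y":0.1,"z":1.1,"wx":0,"wy":0,"wz":0}]' 40
python3 -m creep '[{"jaw":1,"x":0,"y":0,"z":0.15,"wx":0,"wy":0,"wz":0},{"jaw":1,"x":0,"y":0,"z":0.15,"wx":0,"wy":0,"wz":0}]' 40
python3 -c "
from h import *
to(.6435,-.144,.053,-3.6)"
```

```text
t: 31.82
position: [0.6435, -0.1459, 0.0569]
tcp_rot: [0.0, 0.73, 0.684, 0.0]
force: [-0.2, -0.6, -2.3]
width: 0.0552
finger_force: 44.1
t: 31.98
position: [0.6437, -0.1458, 0.0558]
tcp_rot: [0.001, 0.729, 0.684, 0.0]
force: [-1.4, -1.1, 2.0]
width: 0.0548
finger_force: 44.5
xyz [ 0.18 -0.03  0.28] wz -0.1 tilt deg [0.07 0.03 0.  ] pos [ 0.6437 -0.1458  0.0558] j7 -0.27 F [-1.4 -1.1  2. ] w 0.0548
```

```bash
python3 -m creep '[{"jaw":-1,"x":0,"y":0,"z":0,"wx":0,"wy":0,"wz":0},{"jaw":-1,"x":0,"y":0,"z":0,"wx":0,"wy":0,"wz":0},{"jaw":-1,"x":0,"y":0,"z":0,"wx":0,"wy":0,"wz":0},{"jaw":-1,"x":0,"y":0,"z":0,"wx":0,"wy":0,"wz":0},{"jaw":-1,"x":0,"y":0,"z":0,"wx":0,"wy":0,"wz":0},{"jaw":-1,"x":0,"y":0,"z":-4,"wx":0,"wy":0,"wz":0},{"jaw":-1,"x":0,"y":0,"z":-8,"wx":0,"wy":0,"wz":0},{"jaw":-1,"x":0,"y":0,"z":-12,"wx":0,"wy":0,"wz":-7},{"jaw":-1,"x":-2,"y":-3,"z":-12,"wx":0,"wy":0,"wz":-14},{"jaw":-1,"x":-4,"y":-6,"z":-12,"wx":0,"wy":0,"wz":-21},{"jaw":-1,"x":-6,"y":-9,"z":-12,"wx":0,"wy":0,"wz":-28},{"jaw":-1,"x":-8,"y":-12,"z":-12,"wx":0,"wy":0,"wz":-35},{"jaw":-1,"x":-10,"y":-15,"z":-12,"wx":0,"wy":0,"wz":-42},{"jaw":-1,"x":-12,"y":-18,"z":-12,"wx":0,"wy":0,"wz":-49},{"jaw":-1,"x":-14,"y":-20,"z":-12,"wx":0,"wy":0,"wz":-56},{"jaw":-1,"x":-16,"y":-21.3,"z":-12,"wx":0,"wy":0,"wz":-63},{"jaw":-1,"x":-17.3,"y":-21.3,"z":-12,"wx":0,"wy":0,"wz":-70},{"jaw":-1,"x":-17.3,"y":-21.3,"z":-12,"wx":0,"wy":0,"wz":-77},{"jaw":-1,"x":-17.3,"y":-21.3,"z":-12,"wx":0,"wy":0,"wz":-84},{"jaw":-1,"x":-17.3,"y":-21.3,"z":-12,"wx":0,"wy":0,"wz":-85.6}]' 40
python3 -m creep '[{"jaw":-1,"x":0,"y":0,"z":0,"wx":0,"wy":0,"wz":0},{"jaw":-1,"x":0,"y":0,"z":0,"wx":0,"wy":0,"wz":0},{"jaw":-1,"x":0,"y":0,"z":0,"wx":0,"wy":0,"wz":0}]' 30
python3 -c "
from h import *
to(.4205,-.305,.071,82)"
```

```text
t: 33.65
position: [0.4192, -0.3051, 0.1747]
tcp_rot: [0.0, 0.07, 0.998, 0.0]
force: [0.6, 0.9, 1.5]
width: 0.0855
finger_force: 0.0
t: 33.9
position: [0.4197, -0.3043, 0.1748]
tcp_rot: [-0.0, 0.071, 0.997, -0.0]
force: [0.1, 0.7, 0.5]
width: 0.0851
finger_force: 0.0
xyz [-0.09 -0.06 10.38] wz -0.1 tilt deg [-0.01 -0.01  0.  ] pos [ 0.4197 -0.3043  0.1748] j7 1.34 F [0.1 0.7 0.5] w 0.0851
```

```bash
python3 -m creep '[{"jaw":-1,"x":-0.1,"y":0,"z":4,"wx":0,"wy":0,"wz":0},{"jaw":-1,"x":-0.1,"y":0,"z":8,"wx":0,"wy":0,"wz":0},{"jaw":-1,"x":-0.1,"y":0,"z":10.3,"wx":0,"wy":0,"wz":0},{"jaw":-1,"x":-0.1,"y":0,"z":10.3,"wx":0,"wy":0,"wz":0},{"jaw":1,"x":-0.1,"y":0,"z":10.3,"wx":0,"wy":0,"wz":0},{"jaw":1,"x":-0.1,"y":0,"z":10.3,"wx":0,"wy":0,"wz":0},{"jaw":1,"x":-0.1,"y":0,"z":10.3,"wx":0,"wy":0,"wz":0},{"jaw":1,"x":-0.1,"y":0,"z":10.3,"wx":0,"wy":0,"wz":0},{"jaw":1,"x":-0.1,"y":0,"z":10.3,"wx":0,"wy":0,"wz":0},{"jaw":1,"x":-0.1,"y":0,"z":10.3,"wx":0,"wy":0,"wz":0},{"jaw":1,"x":-0.1,"y":0,"z":10.3,"wx":0,"wy":0,"wz":0},{"jaw":1,"x":-0.1,"y":-2,"z":10.3,"wx":0,"wy":0,"wz":0},{"jaw":1,"x":-0.1,"y":-4,"z":10.3,"wx":0,"wy":0,"wz":0},{"jaw":1,"x":-0.1,"y":-6,"z":10.3,"wx":0,"wy":0,"wz":0},{"jaw":1,"x":-0.1,"y":-7.5,"z":10.3,"wx":0,"wy":0,"wz":0},{"jaw":1,"x":-0.1,"y":-8.3,"z":10.3,"wx":0,"wy":0,"wz":0},{"jaw":1,"x":-0.1,"y":-8.8,"z":10.3,"wx":0,"wy":0,"wz":0},{"jaw":1,"x":-0.1,"y":-8.8,"z":10.3,"wx":0,"wy":0,"wz":0}]' 30
python3 -c "
from h import *
to(.4071,-.3937,.071,82)"
```

```text
t: 35.4
position: [0.4084, -0.3939, 0.073]
tcp_rot: [0.001, 0.071, 0.997, -0.001]
force: [-0.4, -1.4, 5.7]
width: 0.0193
finger_force: 34.6
xyz [0.14 0.   0.2 ] wz -0.2 tilt deg [-0.13  0.09 -0.  ] pos [ 0.4084 -0.3939  0.073 ] j7 1.35 F [-0.4 -1.4  5.7] w 0.0193
```

Push on until the stop shows in the force.

```bash
python3 -m creep '[{"jaw":1,"x":0,"y":-0.2,"z":0,"wx":0,"wy":0,"wz":0},{"jaw":1,"x":0,"y":-0.4,"z":0,"wx":0,"wy":0,"wz":0},{"jaw":1,"x":0,"y":-0.4,"z":0,"wx":0,"wy":0,"wz":0}]' 30
```

```text
t: 35.65
position: [0.4083, -0.3947, 0.073]
tcp_rot: [0.001, 0.07, 0.998, 0.0]
force: [-0.7, 2.6, 5.9]
width: 0.0191
finger_force: 34.7
```

```bash
python3 -m creep '[{"jaw":1,"x":0,"y":-0.2,"z":0,"wx":0,"wy":0,"wz":0},{"jaw":1,"x":0,"y":-0.3,"z":0,"wx":0,"wy":0,"wz":0},{"jaw":1,"x":0,"y":-0.3,"z":0,"wx":0,"wy":0,"wz":0},{"jaw":1,"x":0,"y":-0.3,"z":0,"wx":0,"wy":0,"wz":0}]' 30
python3 -m creep '[{"jaw":1,"x":0,"y":-0.2,"z":0,"wx":0,"wy":0,"wz":0},{"jaw":1,"x":0,"y":-0.2,"z":0,"wx":0,"wy":0,"wz":0}]' 30
```

```text
t: 35.98
position: [0.4083, -0.3948, 0.073]
tcp_rot: [0.001, 0.07, 0.998, 0.002]
force: [-0.7, 7.7, 8.3]
width: 0.0193
finger_force: 34.9
t: 36.15
position: [0.4083, -0.395, 0.073]
tcp_rot: [0.001, 0.069, 0.998, 0.003]
force: [-0.1, 10.9, 8.9]
width: 0.0199
finger_force: 35.1
```

```bash
python3 -m creep '[{"jaw":-1,"x":0,"y":0,"z":0,"wx":0,"wy":0,"wz":0},{"jaw":-1,"x":0,"y":0,"z":0,"wx":0,"wy":0,"wz":0},{"jaw":-1,"x":0,"y":0,"z":0,"wx":0,"wy":0,"wz":0},{"jaw":-1,"x":0,"y":0,"z":0,"wx":0,"wy":0,"wz":0},{"jaw":-1,"x":0,"y":0,"z":0,"wx":0,"wy":0,"wz":0},{"jaw":-1,"x":0,"y":0,"z":-4,"wx":0,"wy":0,"wz":0},{"jaw":-1,"x":0,"y":0,"z":-8,"wx":0,"wy":0,"wz":0},{"jaw":-1,"x":0,"y":-4,"z":-12,"wx":0,"wy":0,"wz":0},{"jaw":-1,"x":4,"y":-8,"z":-14,"wx":0,"wy":0,"wz":0},{"jaw":-1,"x":8,"y":-12,"z":-14,"wx":0,"wy":0,"wz":0},{"jaw":-1,"x":8,"y":-16,"z":-14,"wx":0,"wy":0,"wz":0},{"jaw":-1,"x":8,"y":-20,"z":-14,"wx":0,"wy":0,"wz":0},{"jaw":-1,"x":8,"y":-24,"z":-14,"wx":0,"wy":0,"wz":0},{"jaw":-1,"x":8,"y":-24,"z":-14,"wx":0,"wy":0,"wz":0},{"jaw":-1,"x":8,"y":-24,"z":-14,"wx":0,"wy":0,"wz":0}]' 30
python3 - <<'E'
from h import *
recorder();sleeves()
p,m=look('scene');cv2.imwrite('pics/end.png',cv2.resize(p,(800,500)))
E
```

```text
t: 37.4
position: [0.2884, -0.636, 0.2109]
tcp_rot: [-0.001, 0.077, 0.997, -0.003]
force: [-0.4, -0.5, -0.0]
width: 0.0851
finger_force: 0.0
top grip 54 [-0.0688 -0.0581 -0.0494] index y 0.0297
scene grip 120 [-0.0693 -0.0603 -0.0502] index y 0.0307
top h0.054 [0.7159 0.4262] circ [705.7 420.8] 39.8
top h0.055 [0.6594 0.4011] circ [678.7 407.9] 48.9
top h0.067 [0.6568 0.1435] circ [656.5 143.5] 27.5
top h0.071 [ 0.642  -0.1466] circ [ 642.7 -143.8] 27.9
top h0.068 [0.477  0.0252] circ [476.5  25.8] 9.7
top h0.066 [ 0.478  -0.0593] circ [477.7 -58.8] 9.7
top h0.068 [0.4728 0.1107] circ [473.4 110.7] 9.2
scene h0.052 [0.6839 0.4082] circ [682.8 408.1] 53.4
scene h0.065 [0.4764 0.1077] circ [475.6 108. ] 10.8
scene h0.065 [0.6595 0.14  ] circ [658.2 141.3] 30.0
scene h0.066 [0.4784 0.0226] circ [478.8  24.8] 12.0
scene h0.066 [ 0.4796 -0.0622] circ [480.  -61.6] 11.4
scene h0.069 [ 0.6453 -0.1477] circ [ 644.7 -146.7] 28.8
```

View pics/end.png

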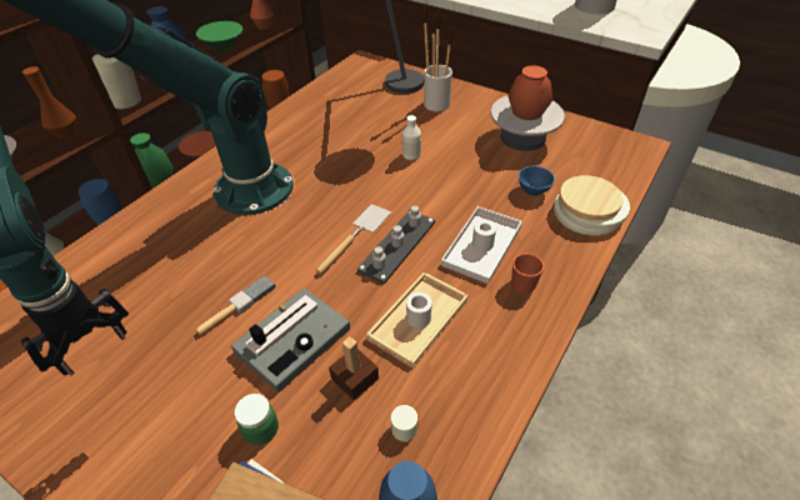

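The tight sleeve stands in the pan (485,235) and the roomy one in the tray (419,308). The stylus is upright (352,360), the slider is parked (257,333), and the other things have not moved.

```bash
python3 -c "
from bench import bot
print(bot.close_job())"
```

```text
the job is handed in; nothing more can be done
None
```

The job is handed in, with no verdict shown: two sleeves were on the bench and both were gauged. The roomy one stands in the ware tray and the tight one in the rework pan; the record button was pressed with both on the pins, the stylus is back in its holder (returned before sorting, to free the gripper), and the slider is parked.

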